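# Unstack the optics covers and fit each one

### The job

Take the stack of aluminium parts apart from the top down, one part at a time, and set each straight on its own place: the small round cap over the little lens, the hexagonal spacer over the upright post, the large round cap over the small cap so that the lens is covered twice, and the square cover over the square sensor, its sides in line with the sensor's. Lower each part gently until it stands flat on its base, never letting it drop, and leave the glass jar and the wrench where they are.

Things in the scene. Friction and masses are not known exactly. Their poses are not given: they have to be found in the camera images.
- inner_cap: Loose, plain aluminium. Small round cap, mouth down, closed flat top: outside diameter 36 mm, height 30 mm, wall and top 4 mm (inside diameter 28 mm, inside depth 26 mm), about 50 g. Starts on top of the stack, on the hexagonal spacer. Origin: centre of its underside (the open mouth), z up along its axis.
- hex_spacer: Loose, plain aluminium. Hexagonal spacer ring with a through bore: 50 mm across flats (58 mm across corners), height 30 mm, bore hexagonal, 24 mm across flats, about 130 g. Starts second from the top, on the large round cap. Origin: centre of its underside, z up; its own x axis is square to one pair of flats (the other pairs at 60 degree steps).
- outer_cap: Loose, plain aluminium. Large round cap, mouth down, closed flat top: outside diameter 62 mm, height 40 mm, wall and top 4 mm (inside diameter 54 mm, inside depth 36 mm, so it passes over the small cap with 9 mm to spare all round), about 120 g. Starts third from the top, on the square cover. Origin: centre of its underside (the open mouth), z up.
- square_cover: Loose, plain aluminium. Square cover, mouth down, closed flat top: 68 x 68 mm outside, height 36 mm, wall and top 4 mm (inside 60 x 60 mm, 32 mm deep), about 160 g. Starts at the bottom of the stack, on a fixed black square stand plate of 120 x 120 x 12 mm. Origin: centre of its underside (the open mouth), z up, x and y square to its sides.
- lens_base: Round dark steel base, diameter 96 mm, 12 mm thick, with a small lens on a stub standing up at its centre (diameter 14 mm, 12 mm above the base's top); fixed. Origin: centre of its underside, z up. The small round cap and then the large round cap stand on its top face, z = 12 mm, round the lens.
- post_base: Hexagonal dark steel base, 96 mm across flats, 12 mm thick, with an upright steel post at its centre (diameter 8 mm, 24 mm above the base's top); fixed. Origin: centre of its underside, z up. The hexagonal spacer lies on its top face, z = 12 mm, the post in its bore; any turn will do.
- sensor_base: Square dark steel base, 100 x 100 mm, 12 mm thick, with a raised square sensor at its centre (42 x 42 mm, 12 mm above the base's top, copper-coloured face), its sides parallel to the base's; fixed. Origin: centre of its underside, z up. x and y square to its sides. The square cover stands on its top face, z = 12 mm, round the sensor.
- jar: Glass jar with a white cap, diameter 44 mm, height 50 mm, loose; a bystander, to be left alone. Origin: centre of its underside.
- wrench: Steel wrench, 150 mm long, lying loose on the table; a bystander, to be left alone. Origin: on its underside near the middle, its x along its length.
Things that resemble listed ones, but are neither listed nor needed, are in the scene too. Leave any green or yellow look-alike of the square_cover alone.

How it is judged:
On the way, in this order (a step that is already met when the one before it is completed fails the run):
1. the small round cap stands over the lens, released (horizontal distance between inner_cap and lens_base below 0.012 m and z of inner_cap in the frame of lens_base between 0.008 and 0.016 m and angle between inner_cap's own z axis and vertical below 0.1 rad and contact force between the fingers and inner_cap below 0.1 N and linear speed of inner_cap below 0.02 m/s), for 0.2 s.
2. the hexagonal spacer lies over the post, released (horizontal distance between hex_spacer and post_base below 0.012 m and z of hex_spacer in the frame of post_base between 0.008 and 0.016 m and angle between hex_spacer's own z axis and vertical below 0.1 rad and contact force between the fingers and hex_spacer below 0.1 N and linear speed of hex_spacer below 0.02 m/s), for 0.2 s.
3. the large round cap stands over the small one, released (horizontal distance between outer_cap and lens_base below 0.015 m and z of outer_cap in the frame of lens_base between 0.008 and 0.016 m and angle between outer_cap's own z axis and vertical below 0.1 rad and contact force between the fingers and outer_cap below 0.1 N and linear speed of outer_cap below 0.02 m/s), for 0.2 s.
4. the square cover stands over the square sensor, released (horizontal distance between square_cover and sensor_base below 0.014 m and z of square_cover in the frame of sensor_base between 0.008 and 0.016 m and angle between square_cover's own z axis and vertical below 0.1 rad and contact force between the fingers and square_cover below 0.1 N and linear speed of square_cover below 0.02 m/s and (angle between the x axis of square_cover and the x axis of sensor_base, either way round below 0.26 rad or angle between the x axis of square_cover and the y axis of sensor_base, either way round below 0.26 rad)), for 0.2 s.
At the end, for the whole second after the job is handed in: All four stand flat on their bases (4 mm, 0.1 rad), released, at rest: small cap within 12 mm and large cap within 15 mm of the lens, large over small; spacer within 12 mm of the post; square cover within 14 mm of the sensor's centre and 0.26 rad of square with it (all of step 1 and all of step 2 and all of step 3 and all of step 4); the robot touches nothing.
It fails at once if a part is dropped (moves faster than 0.5 m/s out of the fingers) ((linear speed of inner_cap above 0.5 m/s and contact force between the fingers and inner_cap below 0.01 N and contact force between inner_cap and hex_spacer below 0.01 N) or (linear speed of hex_spacer above 0.5 m/s and contact force between the fingers and hex_spacer below 0.01 N and contact force between hex_spacer and outer_cap below 0.01 N) or (linear speed of outer_cap above 0.5 m/s and contact force between the fingers and outer_cap below 0.01 N and contact force between outer_cap and square_cover below 0.01 N) or (linear speed of square_cover above 0.5 m/s and contact force between the fingers and square_cover below 0.01 N)).
It fails at once if the jar or the wrench is moved more than 15 mm (distance of any of jar, wrench from where it was at the start of the episode above 0.015 m).
It also fails if it takes over 125 s, if anything falls off the work surface, if the arm or the gripper's body presses on something with over 40 N, if the wrist force passes 120 N, or if a joint passes its speed limit or range.

### The arm

A 6-joint arm with a two-finger parallel gripper is mounted at the origin on the work surface. World frame = base frame: x ahead of the robot, y to its left, z up, the work surface at z = 0. Lengths are in m, angles in rad, forces in N, time in s.
With the tool pointing down it reaches from about 0.375 to 0.9 m from the base axis. Payload 3.1 kg.
Tool frame: the origin (TCP) lies at the very end of the fingers, on their centre line; the grasp point (between the pads) lies grip_point_offset behind it (grip_point_offset is the distance from the TCP to the grasp point, in m); z points along the fingers, y is the line along which they close (so a half turn about z gives the same grasp; the last joint's range is limited). The gripper opens to 87 mm and grips with 3 to 60 N. Pads are 19 mm wide; open, the fingers measure 117 mm over their backs; the gripper's body (75 mm by 190 mm) begins 51 mm behind the grasp point.
Start: joints at [0.967, 0.527, 1.433, -0, 1.181, -0.178], TCP at [0.258, 0.569, 0.186] pointing down, gripper open.
Joint ranges: [-3.08, 3.08], [-0.75, 2.2], [0.22, 2.44], [-1.43, 4.57], [0, 2.65], [-2.85, 2.85]. Speed limits (rad/s): [2.79, 2.79, 3.14, 3.14, 3.14, 3.14].

### API

Orientations are given as a 3x3 rotation matrix whose columns are the frame's x, y, z axes.
In Python, from rig import * gives the robot as it stands.
- The arm moves only by the tool drive_tool, never from a script. Its argument "series" is a list of rows, each an object of numbers: "dx", "dy", "dz": the shift along the world's x, y, z in cm; "wx", "wy", "wz": the turn, a rotation vector about the world's x, y, z in degrees. A call has 1 to 12 rows; each row shifts and turns the commanded pose from where the row before left it; what a row does not reach is not made up. A row lasts 1/10 s, in which the tool goes at most 50 mm and 8.59 degrees, less where a joint would pass 70% of its speed; a pose out of reach is approached as far as the arm can. A call with a gripper value outside its range is refused whole. "jaw" is the opening, from 0 (shut) to 1 (fully open), set as the call begins (left out, the last holds). The fingers move at their own pace and stop on an object; "grip_force" is the grip in N (left out, the last holds). Time passes only in rows, so rows that do not move let the fingers close. It gives the time, the measured TCP pose, the force, the opening and the grip force at its end, in the units of the state.
- state(): the state, without advancing time (a new reading comes with each control period).
- camera(name): name is "scene" or "side" or "wrist"; returns a dict with "image" (420x560x3 uint8, red, green, blue), "K" (3x3 intrinsics, pixels), "cam_to_world" (4x4, takes a point from camera to world coordinates); the wrist camera has in their place "hand_eye" (4x4, takes a point from camera to tool coordinates, whose origin is the TCP and whose axes are the flange's). Camera axes: x right, y up, looking along -z (the intrinsics and any distortion apply to the point x, -y, -z); pixel columns grow to the right and rows downward; lengths in m; the calibration is good to about 2 mm. A picture is of the moment at which its call begins: read the wrist's pose just before it. There is no depth.
- finish_job(): hands the job in; it is judged then, once.
The state is a dict: "t": time; "qpos": joint angles; "dq": joint speeds; "tau": joint torques, N m; "eef_pos": TCP position; "ee_rot": TCP orientation; "force": force on the tool from outside, world axes, zero at the start; "torque": the same for the moment, N m; "finger_gap": opening from 0.0 (shut) to 1.0 (fully open); "grasp_force": force on a finger pad.
Only numpy, scipy, OpenCV 4.12 (cv2) and the standard library are available. Lean on these libraries where they do the work, as an engineer would, in place of code of your own. Each camera call takes 0.05 s, during which the arm holds its last target. There are 200 camera calls.

## Working session

There is one attempt and no reset: what is moved stays moved. The work goes in short steps, Python scripts to look and compute and a tool call to move; the robot and the scene stay as the last step left them, time stands still between calls to the robot, and variables do not carry over. Pictures are saved under pics/ and viewed, at most 14 in all, crops included, and the job is handed in when it is done.

Besides the shell and the picture viewer there is one more tool, called after ">>>" in YAML: its name, and indented under it one key for each argument. drive_tool: Moves the arm, as the interface text tells. Its arguments: {"type":"object","properties":{"series":{"type":"array"},"jaw":{"type":"number"},"grip_force":{"type":"number"}},"required":["series"]}

```bash
mkdir -p pics
cat > h.py <<'E'
from rig import *
import numpy as np, cv2, json, os
def snap(n,f):
    s=state(); c=camera(n); cv2.imwrite(f'pics/{f}.png',c['image'][:,:,::-1])
    if 'hand_eye' in c:
        T=np.eye(4);T[:3,:3]=s['ee_rot'];T[:3,3]=s['eef_pos'];M=T@np.array(c['hand_eye'])
    else: M=np.array(c['cam_to_world'])
    np.savez(f'pics/{f}.npz',K=c['K'],M=M); return {k:c[k] for k in c if k not in('image',)}
def at(f,u,v,z):
    d=np.load(f'pics/{f}.npz');K,M=d['K'],d['M']
    r=M[:3,:3]@np.array([(u-K[0,2])/K[0,0],-(v-K[1,2])/K[1,1],-1]);o=M[:3,3]
    return np.round(o+r*(z-o[2])/r[2],4)
def proj(f,p):
    d=np.load(f'pics/{f}.npz');K,M=d['K'],d['M']
    q=M[:3,:3].T@(np.array(p)-M[:3,3]);return np.round([K[0,2]-K[0,0]*q[0]/q[2],K[1,2]+K[1,1]*q[1]/q[2]],1)
E
python3 - <<'E'
from h import *
import rig
for n in('scene','side','wrist'): print(snap(n,n+'0'))
print(state()); print([x for x in dir(rig) if 'grip' in x], getattr(rig,'grip_point_offset',None))
a=[cv2.imread(f'pics/{n}0.png') for n in('scene','side')]
E
```

```text
{'K': array([[487.59394961,   0.        , 280.11227298],
       [  0.        , 487.59394961, 209.66853423],
       [  0.        ,   0.        ,   1.        ]]), 'cam_to_world': array([[-0.22573816, -0.64773778,  0.72765242,  1.59435964],
       [ 0.97415669, -0.15607789,  0.1632741 ,  0.27534653],
       [ 0.00781165,  0.74570467,  0.66623083,  0.99835992],
       [ 0.        ,  0.        ,  0.        ,  1.        ]])}
{'K': array([[444.08603015,   0.        , 285.0483297 ],
       [  0.        , 444.08603015, 203.75840853],
       [  0.        ,   0.        ,   1.        ]]), 'cam_to_world': array([[ 0.99461871,  0.06400398, -0.08146842,  0.51281224],
       [-0.102354  ,  0.72878906, -0.67704517, -0.69120642],
       [ 0.01603971,  0.68174042,  0.7314183 ,  0.89970827],
       [ 0.        ,  0.        ,  0.        ,  1.        ]])}
{'K': array([[378.56190082,   0.        , 279.92888731],
       [  0.        , 378.56190082, 202.68638518],
       [  0.        ,   0.        ,   1.        ]]), 'hand_eye': array([[ 7.63260714e-04,  9.66138606e-01,  2.58022501e-01,
         6.96196211e-0
[... 391 characters left out ...]
e-01]), 'dq': array([ 1.91358774e-03, -1.62625925e-03, -4.60352613e-03, -5.93324923e-04,
        4.95052587e-05,  2.06365410e-03]), 'tau': array([ 1.46625931e-03, -4.40429306e+01, -1.76843494e+01,  6.34466624e-02,
        5.52999624e-02, -9.79490528e-05]), 'eef_pos': array([0.25774327, 0.56869732, 0.18527637]), 'ee_rot': array([[-9.10734392e-01,  4.12991499e-01, -9.42994622e-04],
       [ 4.12992479e-01,  9.10733364e-01, -1.39673636e-03],
       [ 2.81976422e-04, -1.66150553e-03, -9.99998580e-01]]), 'force': array([ 0.66152679, -0.86957161, -0.12270566]), 'torque': array([-0.01820339,  0.00634173, -0.01772897]), 'grasp_force': 0.0, 'finger_gap': 1.00196842625275}
['grip_point_offset'] 0.0187
```

View pics/scene0.png

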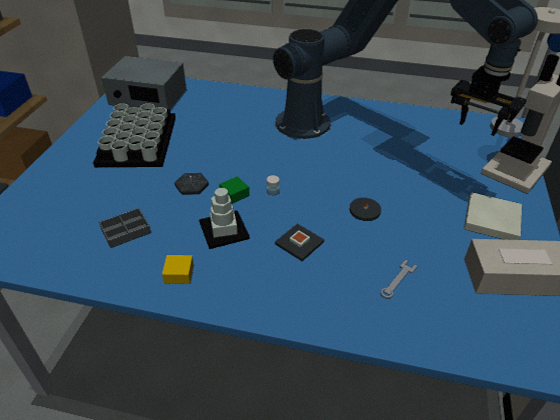

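View pics/side0.png

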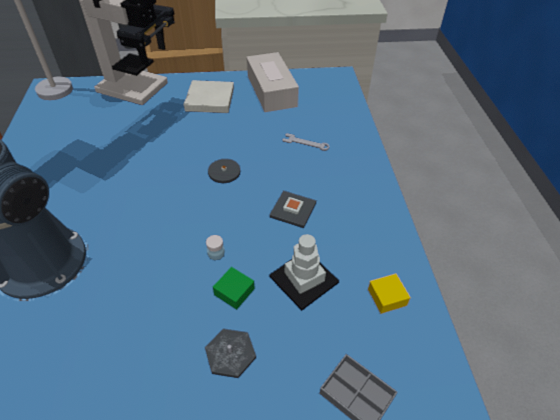

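The stack is at scene px (222,215) and side px (305,265). The lens base is at scene (365,208), the post base at (192,183), the sensor base at (299,240), and the jar at (273,185). The green block (scene (234,188)) and the yellow block (178,269) are look-alikes; the real square cover is the bare aluminium one at the bottom of the stack. I'll enlarge to confirm that and measure.

Run:
```python
import cv2
a=cv2.imread('pics/scene0.png')[165:280,165:395]; cv2.imwrite('pics/cs.png',cv2.resize(a,None,fx=3.4,fy=3.4,interpolation=2))
a=cv2.imread('pics/side0.png')[150:390,190:350]; cv2.imwrite('pics/cd.png',cv2.resize(a,None,fx=2.5,fy=2.5,interpolation=2))
```

```text
(no output)
```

View pics/cs.png

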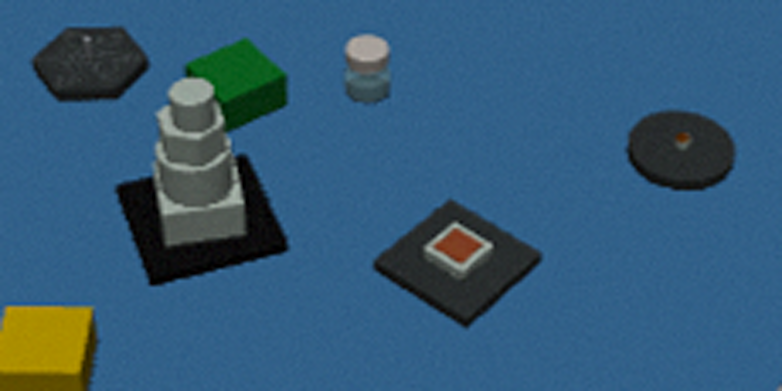

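View pics/cd.png

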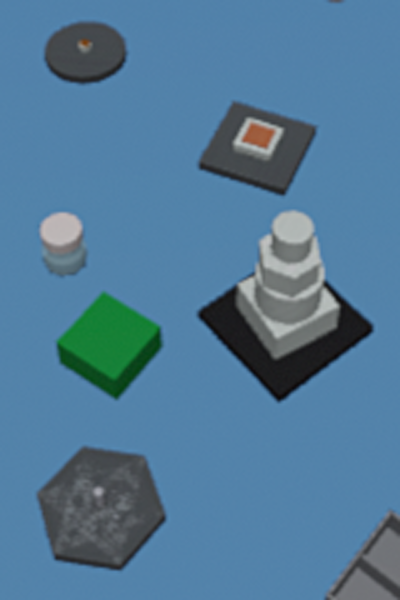

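Run:
```python
from h import *
S=lambda x,y,z: at('scene0',x/3.4+165,y/3.4+165,z)
D=lambda x,y,z: at('side0',x/2.5+190,y/2.5+150,z)
for n,s,d,z in[('cap',(192,90),(293,228),.148),('lensbase',(681,146),(85,49),.012),('lenstip',(683,138),(85,43),.024),('posttip',(87,38),(98,491),.036),('sensor',(459,244),(259,135),.024),('jar',(368,48),(62,227),.05),('green',(237,66),(110,328),.036)]:
    print(n,S(*s,z),D(*d,z))
print('sensor corners S',[S(*p,.012) for p in((375,265),(450,202),(541,257),(466,322))])
print('D',[D(*p,.012) for p in((200,163),(235,102),(316,125),(286,188))])
print('plate S',[S(*p,.012) for p in((117,186),(246,156),(287,245),(152,282))])
print('plate D',[D(*p,.012) for p in((199,314),(372,325),(280,396))])
print('cover top D',[D(*p,.048) for p in((237,290),(338,314),(277,353))])
print('cover bot S',[S(*p,.012) for p in((164,247),(244,234))])
print('hex top D',[D(*p,.118) for p in((262,238),(260,258),(291,276),(321,264))])
print('hex top S',[S(*p,.118) for p in((161,115),(169,133),(209,135),(224,117))])
```

```text
cap [ 0.6305 -0.1054  0.148 ] [ 0.6327 -0.1089  0.148 ]
lensbase [0.4484 0.2848 0.012 ] [0.4472 0.2825 0.012 ]
lenstip [0.4511 0.2854 0.024 ] [0.4482 0.2796 0.024 ]
posttip [ 0.4536 -0.2755  0.036 ] [ 0.4546 -0.2778  0.036 ]
sensor [0.6289 0.1171 0.024 ] [0.6332 0.1165 0.024 ]
jar [ 0.4234 -0.0106  0.05  ] [ 0.4256 -0.0117  0.05  ]
green [ 0.4607 -0.1261  0.036 ] [ 0.4682 -0.1219  0.036 ]
sensor corners S [array([0.6575, 0.0522, 0.012 ]), array([0.5685, 0.0975, 0.012 ]), array([0.6161, 0.1848, 0.012 ]), array([0.7024, 0.138 , 0.012 ])]
D [array([0.5674, 0.0925, 0.012 ]), array([0.6138, 0.1803, 0.012 ]), array([0.6993, 0.137 , 0.012 ]), array([0.6543, 0.0498, 0.012 ])]
plate S [array([ 0.6165, -0.1887,  0.012 ]), array([ 0.5527, -0.0909,  0.012 ]), array([ 0.6519, -0.0251,  0.012 ]), array([ 0.719, -0.121,  0.012])]
plate D [array([ 0.5513, -0.0981,  0.012 ]), array([ 0.713 , -0.1254,  0.012 ]), array([ 0.6167, -0.1919,  0.012 ])]
cover top D [array([ 0.5869, -0.0991,  0.048 ]), array([ 0.676 , -0.1338,  0.048 ]), array([ 0.6153, -0.1695,  0.048 ])]
cover bot S [array([ 0.6782, -0.1246,  0.012 ]), array([ 0.6478, -0.064 ,  0.012 ])]
hex top D [array([ 0.6086, -0.0943,  0.118 ]), array([ 0.6042, -0.116 ,  0.118 ]), array([ 0.6286, -0.1375,  0.118 ]), array([ 0.6563, -0.1272,  0.118 ])]
hex top S [array([ 0.6329, -0.1334,  0.118 ]), array([ 0.6526, -0.1198,  0.118 ]), array([ 0.6474, -0.0878,  0.118 ]), array([ 0.6232, -0.0827,  0.118 ])]
```

>>> drive_tool:
  series:
    - {"dz": 2}
    - {"dx": 1,"dy": -2,"dz": 2,"wz": -3}
    - {"dx": 2,"dy": -3.7,"dz": 1,"wz": -3.5}
    - {"dx": 2.1,"dy": -3.8,"wz": -3.5}
    - {"dx": 2.1,"dy": -3.8,"wz": -3.5}
    - {"dx": 2.1,"dy": -3.8,"wz": -3.5}
    - {"dx": 2.1,"dy": -3.8,"wz": -3.5}
    - {"dx": 2.1,"dy": -3.8,"wz": -3.5}
    - {"dx": 2.1,"dy": -3.8,"wz": -3.5}
    - {"dx": 2.1,"dy": -3.8,"wz": -3.5}
    - {"dx": 2.1,"dy": -3.8,"wz": -3.5}
    - {"dx": 2.1,"dy": -3.8,"wz": -3.5}

```text
invalid input
```

>>> drive_tool:
  series:
    - {"dx": 2.1,"dy": -3.8}
    - {"dx": 2.1,"dy": -3.8}
    - {"dx": 2.1,"dy": -3.8}
    - {"dx": 2.1,"dy": -3.8}
    - {"dx": 2.1,"dy": -3.8}
    - {"dx": 2.1,"dy": -3.8}
    - {"dx": 2.1,"dy": -3.8}
    - {"dx": 1.3,"dy": -1.4}
    - {}
    - {}

```text
invalid input
```

Run:
```python
from h import *
s=state();print(s['t'],s['eef_pos'],s['ee_rot'],s['qpos']);snap('wrist','w1')
for p in[(.632,-.107,.148),(.632,-.107,.118)]:print(proj('w1',p))
```

```text
0.15 [0.25774327 0.56869732 0.18527637] [[-9.10734392e-01  4.12991499e-01 -9.42994622e-04]
 [ 4.12992479e-01  9.10733364e-01 -1.39673636e-03]
 [ 2.81976422e-04 -1.66150553e-03 -9.99998580e-01]] [ 9.66553305e-01  5.28283291e-01  1.43361195e+00 -1.89378243e-05
  1.18138259e+00 -1.78498622e-01]
[-149.4  767.4]
[-120.7  723. ]
```

View pics/w1.png

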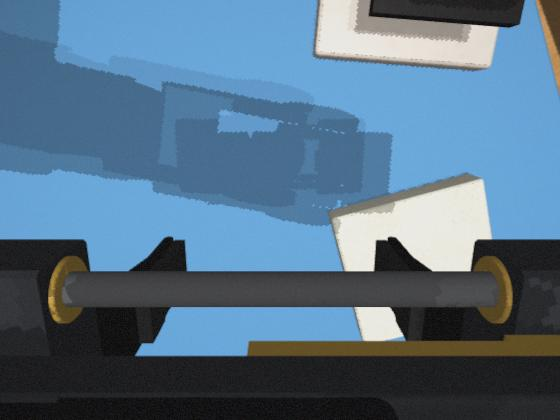

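The arm hasn't moved: both calls were refused, so this wrist view is of the start pose, with the fingers across rows 240–350. Each row probably needs all six numbers, so I'll test one.

>>> drive_tool:
  series:
    - {"dx": 0,"dy": 0,"dz": 2,"wx": 0,"wy": 0,"wz": 0}

```text
t: 0.3
eef_pos: [0.2567, 0.567, 0.203]
ee_rot: [[-0.911, 0.413, -0.004], [0.413, 0.911, -0.006], [0.001, -0.008, -1.0]]
force: [0.3, -0.4, 0.2]
finger_gap: 1.002
grasp_force: 0.0
```

>>> drive_tool:
  series:
    - {"dx": 1,"dy": -2,"dz": 2,"wx": 0,"wy": 0,"wz": -3}
    - {"dx": 2,"dy": -3.7,"dz": 1,"wx": 0,"wy": 0,"wz": -3.5}
    - {"dx": 2.1,"dy": -3.8,"dz": 0,"wx": 0,"wy": 0,"wz": -3.5}
    - {"dx": 2.1,"dy": -3.8,"dz": 0,"wx": 0,"wy": 0,"wz": -3.5}
    - {"dx": 2.1,"dy": -3.8,"dz": 0,"wx": 0,"wy": 0,"wz": -3.5}
    - {"dx": 2.1,"dy": -3.8,"dz": 0,"wx": 0,"wy": 0,"wz": -3.5}
    - {"dx": 2.1,"dy": -3.8,"dz": 0,"wx": 0,"wy": 0,"wz": -3.5}
    - {"dx": 2.1,"dy": -3.8,"dz": 0,"wx": 0,"wy": 0,"wz": -3.5}
    - {"dx": 2.1,"dy": -3.8,"dz": 0,"wx": 0,"wy": 0,"wz": -3.5}
    - {"dx": 2.1,"dy": -3.8,"dz": 0,"wx": 0,"wy": 0,"wz": -3.5}
    - {"dx": 2.1,"dy": -3.8,"dz": 0,"wx": 0,"wy": 0,"wz": -3.5}
    - {"dx": 2.1,"dy": -3.8,"dz": 0,"wx": 0,"wy": 0,"wz": 0}

```text
t: 1.5
eef_pos: [0.4986, 0.1305, 0.2361]
ee_rot: [[-0.462, 0.887, 0.0], [0.887, 0.462, 0.0], [0.0, 0.0, -1.0]]
force: [0.4, 0.6, 0.7]
finger_gap: 0.999
grasp_force: 0.0
```

>>> drive_tool:
  series:
    - {"dx": 2.1,"dy": -3.8,"dz": 0,"wx": 0,"wy": 0,"wz": 0}
    - {"dx": 2.1,"dy": -3.8,"dz": 0,"wx": 0,"wy": 0,"wz": 0}
    - {"dx": 2.1,"dy": -3.8,"dz": 0,"wx": 0,"wy": 0,"wz": 0}
    - {"dx": 2.1,"dy": -3.8,"dz": 0,"wx": 0,"wy": 0,"wz": 0}
    - {"dx": 2.1,"dy": -3.8,"dz": 0,"wx": 0,"wy": 0,"wz": 0}
    - {"dx": 2.1,"dy": -3.8,"dz": 0,"wx": 0,"wy": 0,"wz": 0}
    - {"dx": 0.9,"dy": -1.2,"dz": 0,"wx": 0,"wy": 0,"wz": 0}
    - {"dx": 0,"dy": 0,"dz": 0,"wx": 0,"wy": 0,"wz": 0}
    - {"dx": 0,"dy": 0,"dz": 0,"wx": 0,"wy": 0,"wz": 0}

```text
t: 2.4
eef_pos: [0.6321, -0.1066, 0.2355]
ee_rot: [[-0.463, 0.886, -0.002], [0.886, 0.463, 0.002], [0.002, -0.001, -1.0]]
force: [0.9, -0.2, -0.2]
finger_gap: 1.0
grasp_force: 0.0
```

Run:
```python
from h import *
s=state();print(s['t'],s['eef_pos'],s['ee_rot'],s['qpos']);snap('wrist','w1')
for p in[(.632,-.107,.148),(.632,-.107,.118)]:print(proj('w1',p))
```

```text
2.4 [ 0.63208658 -0.10662688  0.2354917 ] [[-0.46343139  0.88613051 -0.00201522]
 [ 0.88612978  0.46343455  0.00155898]
 [ 0.00231538 -0.00106327 -0.99999675]] [-3.41586595e-01  5.03059199e-01  1.33042428e+00  8.21509912e-04
  1.31053028e+00 -8.23665212e-01]
[280.4 194.3]
[280.4 186. ]
```

View pics/w1.png

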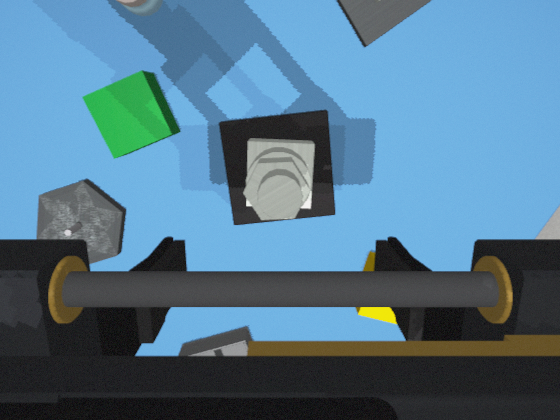

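The stack is in view at about (278,190): cap top about (282,195), hex around it, square cover edges at (246,140)–(314,142). The green look-alike is off to the left at (132,112). Enlarging for centres and angles.

Run:
```python
import cv2
a=cv2.imread('pics/w1.png')[125:230,220:340];a=cv2.convertScaleAbs(a,alpha=1.3,beta=-90); cv2.imwrite('pics/c1.png',cv2.resize(a,None,fx=5.5,fy=5.5,interpolation=2))
```

```text
(no output)
```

View pics/c1.png

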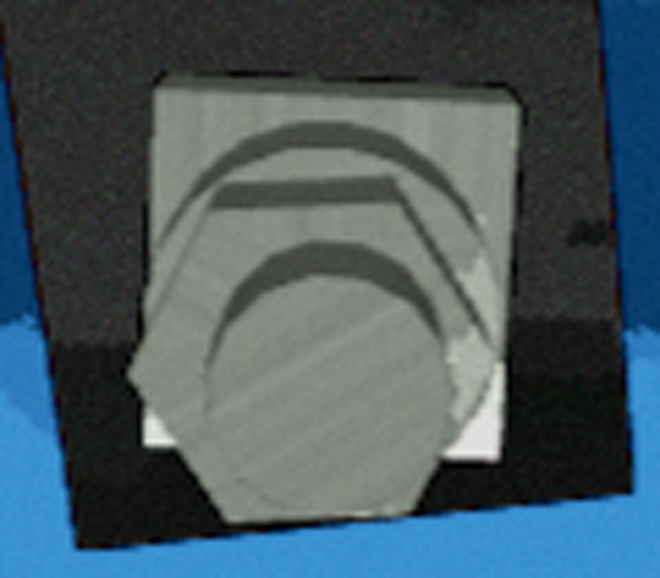

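Run:
```python
from h import *
W=lambda x,y,z: at('w1',x/5.5+220,y/5.5+125,z)
print('cap',W(328,395,.148))
H=[W(*p,.118) for p in((210,207),(393,200),(495,345),(412,510),(228,520),(128,375))]
print('hex',np.mean(H,0),[round(float(np.degrees(np.arctan2(*(H[(i+1)%6]-H[i])[1::-1]))%60),1) for i in range(6)],[round(float(np.linalg.norm(H[i]-H[i-3])),4) for i in range(3)])
C=[W(*p,.048) for p in((155,88),(520,103),(500,460),(143,445))]
print('cover',np.mean(C,0),C,[round(float(np.degrees(np.arctan2(*(C[(i+1)%4]-C[i])[1::-1]))%90),1) for i in range(4)])
P=[W(*p,.012) for p in((633,490),(78,548))];print('plate',P)
print('y',np.degrees(np.arctan2(.4634,.8861)))
```

```text
cap [ 0.6324 -0.1091  0.148 ]
hex [ 0.631      -0.11216667  0.118     ] [29.9, 33.0, 32.3, 31.0, 30.7, 31.0] [0.0575, 0.0571, 0.0573]
cover [ 0.633525 -0.110925  0.048   ] [array([ 0.5887, -0.0944,  0.048 ]), array([ 0.6494, -0.0657,  0.048 ]), array([ 0.6791, -0.1272,  0.048 ]), array([ 0.6169, -0.1564,  0.048 ])] [25.3, 25.8, 25.1, 24.5]
plate [array([ 0.7145, -0.1275,  0.012 ]), array([ 0.6163, -0.1934,  0.012 ])]
y 27.608028743467756
```

>>> drive_tool:
  series:
    - {"dx": 0,"dy": -0.25,"dz": -2,"wx": 0,"wy": 0,"wz": 0}
    - {"dx": 0,"dy": 0,"dz": -3,"wx": 0,"wy": 0,"wz": 0}
    - {"dx": 0,"dy": 0,"dz": -3,"wx": 0,"wy": 0,"wz": 0}
    - {"dx": 0,"dy": 0,"dz": -2,"wx": 0,"wy": 0,"wz": 0}
    - {"dx": 0,"dy": 0,"dz": -1.1,"wx": 0,"wy": 0,"wz": 0}
    - {"dx": 0,"dy": 0,"dz": 0,"wx": 0,"wy": 0,"wz": 0}
    - {"dx": 0,"dy": 0,"dz": 0,"wx": 0,"wy": 0,"wz": 0}

```text
t: 3.15
eef_pos: [0.6336, -0.1097, 0.1261]
ee_rot: [[-0.464, 0.886, 0.001], [0.886, 0.464, -0.0], [-0.001, 0.001, -1.0]]
force: [-0.0, 0.1, 0.6]
finger_gap: 1.0
grasp_force: 0.0
```

>>> drive_tool:
  series:
    - {"dx": 0,"dy": 0,"dz": 0,"wx": 0,"wy": 0,"wz": 0}
    - {"dx": 0,"dy": 0,"dz": 0,"wx": 0,"wy": 0,"wz": 0}
    - {"dx": 0,"dy": 0,"dz": 0,"wx": 0,"wy": 0,"wz": 0}
    - {"dx": 0,"dy": 0,"dz": 0,"wx": 0,"wy": 0,"wz": 0}
    - {"dx": 0,"dy": 0,"dz": 0,"wx": 0,"wy": 0,"wz": 0}
    - {"dx": 0,"dy": 0,"dz": 0,"wx": 0,"wy": 0,"wz": 0}
    - {"dx": 0,"dy": 0,"dz": 0,"wx": 0,"wy": 0,"wz": 0}
    - {"dx": 0,"dy": 0,"dz": 0,"wx": 0,"wy": 0,"wz": 0}
  jaw: 0.2
  grip_force: 15

```text
t: 3.95
eef_pos: [0.6331, -0.1103, 0.125]
ee_rot: [[-0.463, 0.886, -0.0], [0.886, 0.463, 0.0], [0.0, -0.0, -1.0]]
force: [-0.2, -0.1, -0.8]
finger_gap: 0.352
grasp_force: 0.0
```

>>> drive_tool:
  series:
    - {"dx": 0,"dy": 0,"dz": 0,"wx": 0,"wy": 0,"wz": 0}
    - {"dx": 0,"dy": 0,"dz": 0,"wx": 0,"wy": 0,"wz": 0}
    - {"dx": 0,"dy": 0,"dz": 0,"wx": 0,"wy": 0,"wz": 0}
    - {"dx": 0,"dy": 0,"dz": 0,"wx": 0,"wy": 0,"wz": 0}

```text
t: 4.35
eef_pos: [0.6331, -0.1103, 0.125]
ee_rot: [[-0.463, 0.886, -0.0], [0.886, 0.463, -0.0], [0.0, -0.0, -1.0]]
force: [0.5, 0.4, 0.5]
finger_gap: 0.208
grasp_force: 0.0
```

Run:
```python
from h import *
snap('scene','s2');snap('side','d2');snap('wrist','w2')
a=cv2.imread('pics/scene0.png')
A=cv2.resize(cv2.imread('pics/s2.png')[110:260,150:300],(400,400),interpolation=2)
B=cv2.resize(cv2.imread('pics/d2.png')[180:330,230:380],(400,400),interpolation=2)
cv2.imwrite('pics/c2.png',np.hstack([A,B]))
print(state()['grasp_force'],state()['finger_gap'])
```

```text
0.0 0.2024758339141538
```

View pics/c2.png

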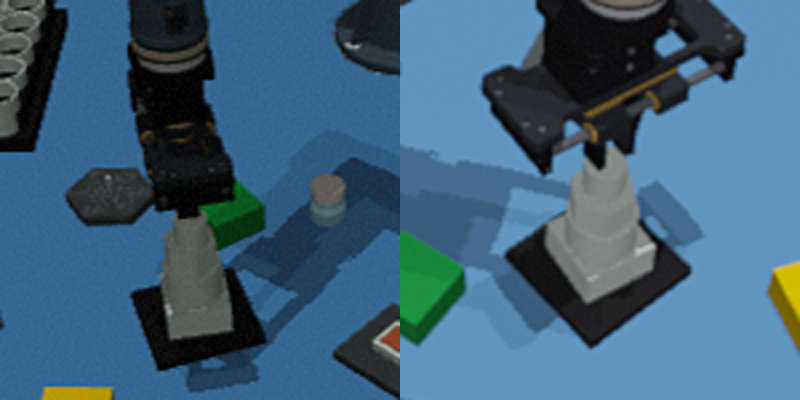

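Run:
```python
from h import *
p=state()['eef_pos'];print(p)
for z in(0,.023,.05):
  q=p+[0,0,z]; a=proj('s2',q);b=proj('d2',q);print((a-[150,110])*400/150,(b-[230,180])*400/150+[400,0])
for q in((.632,-.109,.148),(.632,-.109,.118)):
  a=proj('s2',q);b=proj('d2',q);print('cap',(a-[150,110])*400/150,(b-[230,180])*400/150+[400,0])
A=cv2.resize(cv2.imread('pics/s2.png')[170:230,190:250],(400,400),interpolation=2)
B=cv2.resize(cv2.imread('pics/d2.png')[215:275,275:335],(400,400),interpolation=2)
cv2.imwrite('pics/c3.png',cv2.convertScaleAbs(np.hstack([A,B]),alpha=1.5))
```

```text
[ 0.63310015 -0.11030642  0.12504278]
[186.93333333 235.2       ] [605.06666667 181.86666667]
[185.06666667 218.13333333] [606.66666667 164.53333333]
[183.2        197.33333333] [608.53333333 143.2       ]
cap [186.66666667 217.6       ] [605.06666667 163.46666667]
cap [188.8 240. ] [603.2        185.86666667]
```

View pics/c3.png

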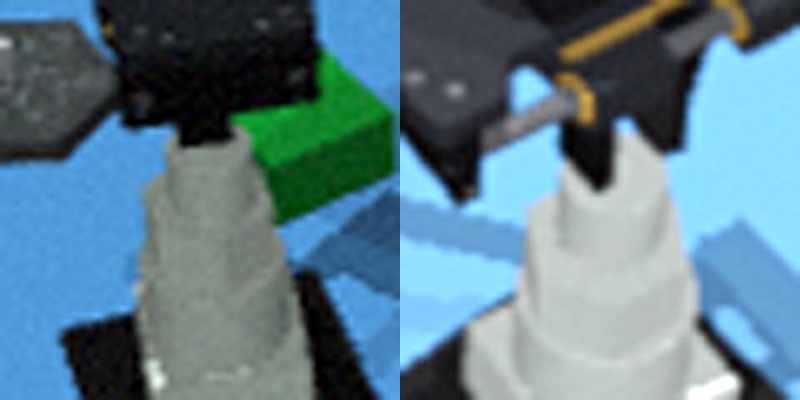

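The crop shows the fingertips, at about (598,190) in the right half, lying over the cap's top. They are higher than TCP z=0.125 implies and have closed past 36 mm. I'll check the wrist view.

View pics/w2.png

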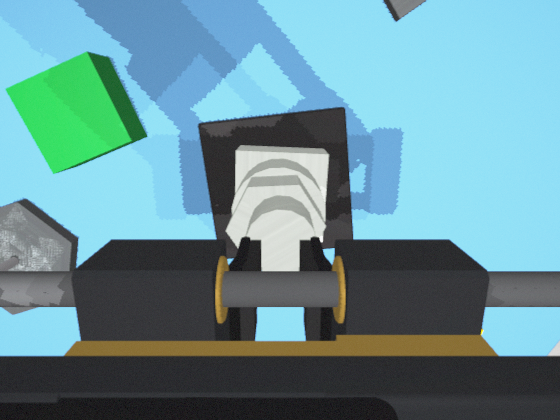

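The wrist view confirms it. The fingertips (row ~237, cols 243–320) overlie the cap top, so their real ends are about 25–30 mm above the reported TCP. I'll open, go lower and close again, watching the gap and force.

>>> drive_tool:
  series:
    - {"dx": 0,"dy": 0,"dz": 0,"wx": 0,"wy": 0,"wz": 0}
    - {"dx": 0,"dy": 0,"dz": 0,"wx": 0,"wy": 0,"wz": 0}
    - {"dx": 0,"dy": 0,"dz": 0,"wx": 0,"wy": 0,"wz": 0}
    - {"dx": 0,"dy": 0,"dz": 0,"wx": 0,"wy": 0,"wz": 0}
    - {"dx": 0,"dy": 0,"dz": 0,"wx": 0,"wy": 0,"wz": 0}
    - {"dx": 0,"dy": 0,"dz": 0,"wx": 0,"wy": 0,"wz": 0}
    - {"dx": 0,"dy": 0,"dz": 0,"wx": 0,"wy": 0,"wz": 0}
    - {"dx": 0,"dy": 0,"dz": -0.5,"wx": 0,"wy": 0,"wz": 0}
    - {"dx": 0,"dy": 0,"dz": -0.5,"wx": 0,"wy": 0,"wz": 0}
    - {"dx": 0,"dy": 0,"dz": -0.5,"wx": 0,"wy": 0,"wz": 0}
    - {"dx": 0,"dy": 0,"dz": -0.5,"wx": 0,"wy": 0,"wz": 0}
  jaw: 0.8

```text
t: 5.6
eef_pos: [0.6329, -0.1102, 0.1043]
ee_rot: [[-0.463, 0.886, -0.001], [0.886, 0.463, 0.0], [0.0, -0.0, -1.0]]
force: [0.3, -0.2, 0.2]
finger_gap: 0.797
grasp_force: 0.0
```

>>> drive_tool:
  series:
    - {"dx": 0,"dy": 0,"dz": 0,"wx": 0,"wy": 0,"wz": 0}
    - {"dx": 0,"dy": 0,"dz": 0,"wx": 0,"wy": 0,"wz": 0}
    - {"dx": 0,"dy": 0,"dz": 0,"wx": 0,"wy": 0,"wz": 0}
    - {"dx": 0,"dy": 0,"dz": 0,"wx": 0,"wy": 0,"wz": 0}
    - {"dx": 0,"dy": 0,"dz": 0,"wx": 0,"wy": 0,"wz": 0}
    - {"dx": 0,"dy": 0,"dz": 0,"wx": 0,"wy": 0,"wz": 0}
    - {"dx": 0,"dy": 0,"dz": 0,"wx": 0,"wy": 0,"wz": 0}
    - {"dx": 0,"dy": 0,"dz": 0,"wx": 0,"wy": 0,"wz": 0}
  jaw: 0.35
  grip_force: 10

```text
t: 6.4
eef_pos: [0.6333, -0.1103, 0.1053]
ee_rot: [[-0.463, 0.886, 0.0], [0.886, 0.463, -0.0], [-0.0, 0.0, -1.0]]
force: [0.3, -0.0, 1.0]
finger_gap: 0.407
grasp_force: 10.0
```

Gripped: gap 0.407 ≈ 35.4 mm with 10 N. Raise the grip force, lift and carry to the lens.

>>> drive_tool:
  series:
    - {"dx": 0,"dy": 0,"dz": 0,"wx": 0,"wy": 0,"wz": 0}
    - {"dx": 0,"dy": 0,"dz": 0,"wx": 0,"wy": 0,"wz": 0}
    - {"dx": 0,"dy": 0,"dz": 0.5,"wx": 0,"wy": 0,"wz": 0}
    - {"dx": 0,"dy": 0,"dz": 1,"wx": 0,"wy": 0,"wz": 0}
    - {"dx": 0,"dy": 0,"dz": 2,"wx": 0,"wy": 0,"wz": 0}
    - {"dx": 0,"dy": 0,"dz": 1.5,"wx": 0,"wy": 0,"wz": 0}
  grip_force: 20

```text
t: 7.0
eef_pos: [0.6334, -0.1104, 0.1565]
ee_rot: [[-0.463, 0.886, 0.001], [0.886, 0.463, -0.0], [-0.001, 0.001, -1.0]]
force: [0.1, -0.0, 0.1]
finger_gap: 0.403
grasp_force: 20.0
```

>>> drive_tool:
  series:
    - {"dx": -0.6,"dy": 1.3,"dz": 0,"wx": 0,"wy": 0,"wz": 0}
    - {"dx": -1.2,"dy": 2.6,"dz": 0,"wx": 0,"wy": 0,"wz": 0}
    - {"dx": -1.8,"dy": 3.9,"dz": 0,"wx": 0,"wy": 0,"wz": 0}
    - {"dx": -1.8,"dy": 3.9,"dz": 0,"wx": 0,"wy": 0,"wz": 0}
    - {"dx": -1.8,"dy": 3.9,"dz": 0,"wx": 0,"wy": 0,"wz": 0}
    - {"dx": -1.9,"dy": 3.9,"dz": 0,"wx": 0,"wy": 0,"wz": 0}
    - {"dx": -1.9,"dy": 3.9,"dz": 0,"wx": 0,"wy": 0,"wz": 0}
    - {"dx": -1.9,"dy": 3.9,"dz": 0,"wx": 0,"wy": 0,"wz": 0}
    - {"dx": -1.9,"dy": 3.9,"dz": 0,"wx": 0,"wy": 0,"wz": 0}
    - {"dx": -1.8,"dy": 3.9,"dz": 0,"wx": 0,"wy": 0,"wz": 0}
    - {"dx": -1.2,"dy": 2.6,"dz": 0,"wx": 0,"wy": 0,"wz": 0}
    - {"dx": -0.6,"dy": 1.5,"dz": 0,"wx": 0,"wy": 0,"wz": 0}

```text
t: 8.2
eef_pos: [0.4456, 0.284, 0.1546]
ee_rot: [[-0.466, 0.885, -0.002], [0.885, 0.466, -0.0], [0.001, -0.002, -1.0]]
force: [0.1, -0.3, -0.1]
finger_gap: 0.4
grasp_force: 20.0
```

>>> drive_tool:
  series:
    - {"dx": 0,"dy": 0,"dz": 0,"wx": 0,"wy": 0,"wz": 0}
    - {"dx": 0,"dy": 0,"dz": 0,"wx": 0,"wy": 0,"wz": 0}

```text
t: 8.4
eef_pos: [0.4482, 0.2816, 0.1548]
ee_rot: [[-0.465, 0.885, -0.001], [0.885, 0.465, -0.001], [-0.0, -0.001, -1.0]]
force: [0.5, -0.2, -0.6]
finger_gap: 0.401
grasp_force: 20.0
```

Run:
```python
from h import *
p=state()['eef_pos'];print(p);snap('wrist','w3');snap('scene','s3');snap('side','d3')
print('cap expected bottom ctr',proj('s3',p+[0,0,.013]),'top',proj('s3',p+[0,0,.043]),proj('d3',p+[0,0,.043]))
W=cv2.resize(cv2.imread('pics/w3.png')[60:340,140:420],(400,400))
A=cv2.resize(cv2.imread('pics/s3.png')[130:250,310:430],(400,400),interpolation=2)
cv2.imwrite('pics/c4.png',np.hstack([W,A]))
```

```text
[0.44818722 0.28164776 0.15476279]
cap expected bottom ctr [371.  166.7] top [372.4 158.1] [218.4 117.6]
```

View pics/c4.png

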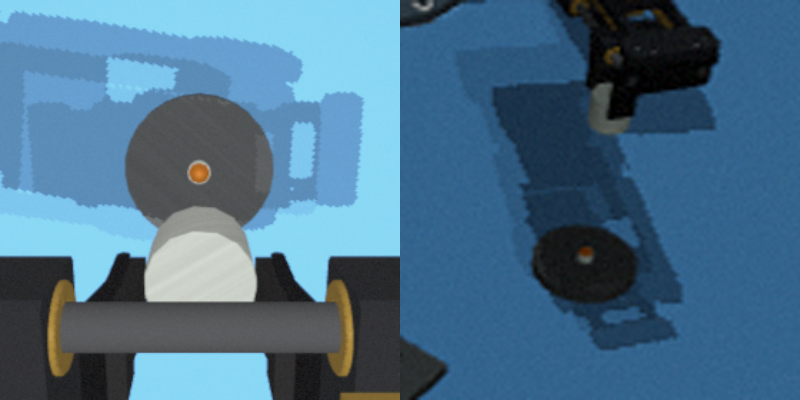

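The cap is held upright between the fingers, and the lens is visible at crop (199,172), which is wrist px (279.3,180.4).

Run:
```python
from h import *
print('lens',at('w3',279.3,180.4,.024)); p=state()['eef_pos']; print(p)
print('cap top centre meas', at('w3',140+200*.7, 60+285*.7, p[2]+.043))
```

```text
lens [0.4464 0.2825 0.024 ]
[0.44935043 0.28077308 0.15493314]
cap top centre meas [0.4469 0.283  0.1979]
```

Cap and lens agree within 1 mm in the same wrist view. Lowering.

>>> drive_tool:
  series:
    - {"dx": 0,"dy": 0,"dz": -1,"wx": 0,"wy": 0,"wz": 0}
    - {"dx": 0,"dy": 0,"dz": -2,"wx": 0,"wy": 0,"wz": 0}
    - {"dx": 0,"dy": 0,"dz": -3,"wx": 0,"wy": 0,"wz": 0}
    - {"dx": 0,"dy": 0,"dz": -3,"wx": 0,"wy": 0,"wz": 0}
    - {"dx": 0,"dy": 0,"dz": -2,"wx": 0,"wy": 0,"wz": 0}
    - {"dx": 0,"dy": 0,"dz": -1.5,"wx": 0,"wy": 0,"wz": 0}
    - {"dx": 0,"dy": 0,"dz": -1,"wx": 0,"wy": 0,"wz": 0}
    - {"dx": 0,"dy": 0,"dz": -1,"wx": 0,"wy": 0,"wz": 0}
    - {"dx": 0,"dy": 0,"dz": -0.4,"wx": 0,"wy": 0,"wz": 0}
    - {"dx": 0,"dy": 0,"dz": 0,"wx": 0,"wy": 0,"wz": 0}
    - {"dx": 0,"dy": 0,"dz": 0,"wx": 0,"wy": 0,"wz": 0}

```text
t: 9.65
eef_pos: [0.4496, 0.2818, 0.0065]
ee_rot: [[-0.463, 0.886, 0.001], [0.886, 0.463, 0.0], [-0.0, 0.001, -1.0]]
force: [-0.2, 0.7, -0.0]
finger_gap: 0.403
grasp_force: 20.0
```

>>> drive_tool:
  series:
    - {"dx": 0,"dy": 0,"dz": -0.1,"wx": 0,"wy": 0,"wz": 0}
    - {"dx": 0,"dy": 0,"dz": -0.1,"wx": 0,"wy": 0,"wz": 0}
    - {"dx": 0,"dy": 0,"dz": -0.1,"wx": 0,"wy": 0,"wz": 0}
    - {"dx": 0,"dy": 0,"dz": -0.1,"wx": 0,"wy": 0,"wz": 0}
    - {"dx": 0,"dy": 0,"dz": 0,"wx": 0,"wy": 0,"wz": 0}

```text
t: 10.15
eef_pos: [0.449, 0.2817, 0.002]
ee_rot: [[-0.463, 0.886, -0.0], [0.886, 0.463, -0.0], [0.0, -0.0, -1.0]]
force: [0.0, 0.7, -0.1]
finger_gap: 0.402
grasp_force: 20.0
```

>>> drive_tool:
  series:
    - {"dx": 0,"dy": 0,"dz": -0.1,"wx": 0,"wy": 0,"wz": 0}
    - {"dx": 0,"dy": 0,"dz": -0.1,"wx": 0,"wy": 0,"wz": 0}
    - {"dx": 0,"dy": 0,"dz": 0,"wx": 0,"wy": 0,"wz": 0}

```text
t: 10.45
eef_pos: [0.449, 0.2817, -0.0001]
ee_rot: [[-0.463, 0.886, -0.0], [0.886, 0.463, -0.0], [0.0, -0.0, -1.0]]
force: [-0.6, -1.1, -0.2]
finger_gap: 0.399
grasp_force: 20.0
```

>>> drive_tool:
  series:
    - {"dx": 0,"dy": 0,"dz": -0.1,"wx": 0,"wy": 0,"wz": 0}
    - {"dx": 0,"dy": 0,"dz": 0,"wx": 0,"wy": 0,"wz": 0}

```text
t: 10.65
eef_pos: [0.4492, 0.2817, -0.0008]
ee_rot: [[-0.463, 0.886, 0.0], [0.886, 0.463, 0.0], [-0.0, 0.0, -1.0]]
force: [-0.7, -1.0, 1.7]
finger_gap: 0.398
grasp_force: 20.0
```

>>> drive_tool:
  series:
    - {"dx": 0,"dy": 0,"dz": -0.1,"wx": 0,"wy": 0,"wz": 0}
    - {"dx": 0,"dy": 0,"dz": 0,"wx": 0,"wy": 0,"wz": 0}

```text
t: 10.85
eef_pos: [0.4492, 0.2818, -0.0008]
ee_rot: [[-0.463, 0.886, 0.001], [0.886, 0.463, 0.0], [-0.0, 0.001, -1.0]]
force: [-1.1, -0.7, 8.4]
finger_gap: 0.403
grasp_force: 20.0
```

Seated: contact force 8 N at the expected height (TCP z -0.0008, expected -0.0007). Release and rise.

>>> drive_tool:
  series:
    - {"dx": 0,"dy": 0,"dz": 0.1,"wx": 0,"wy": 0,"wz": 0}
    - {"dx": 0,"dy": 0,"dz": 0,"wx": 0,"wy": 0,"wz": 0}
    - {"dx": 0,"dy": 0,"dz": 0,"wx": 0,"wy": 0,"wz": 0}
    - {"dx": 0,"dy": 0,"dz": 0,"wx": 0,"wy": 0,"wz": 0}
    - {"dx": 0,"dy": 0,"dz": 0,"wx": 0,"wy": 0,"wz": 0}
    - {"dx": 0,"dy": 0,"dz": 0,"wx": 0,"wy": 0,"wz": 0}
    - {"dx": 0,"dy": 0,"dz": 1,"wx": 0,"wy": 0,"wz": 0}
    - {"dx": 0,"dy": 0,"dz": 2,"wx": 0,"wy": 0,"wz": 0}
    - {"dx": 0,"dy": 0,"dz": 3,"wx": 0,"wy": 0,"wz": 0}
    - {"dx": 0,"dy": 0,"dz": 4,"wx": 0,"wy": 0,"wz": 0}
    - {"dx": 0,"dy": 0,"dz": 4,"wx": 0,"wy": 0,"wz": 0}
    - {"dx": 0,"dy": 0,"dz": 2,"wx": 0,"wy": 0,"wz": 0}
  jaw: 1.0

```text
t: 12.05
eef_pos: [0.4508, 0.2824, 0.1632]
ee_rot: [[-0.463, 0.886, 0.006], [0.886, 0.463, 0.002], [-0.001, 0.006, -1.0]]
force: [0.3, 1.0, -0.1]
finger_gap: 0.999
grasp_force: 0.0
```

Run:
```python
from h import *
p=state()['eef_pos'];print(p,state()['finger_gap']);snap('wrist','w4');snap('scene','s4')
W=cv2.resize(cv2.imread('pics/w4.png')[60:340,140:420],(400,400))
A=cv2.resize(cv2.imread('pics/s4.png')[130:250,310:430],(400,400),interpolation=2)
cv2.imwrite('pics/c5.png',np.hstack([W,A]))
# automatic check: bright blob centroid in the wrist view
g=cv2.cvtColor(cv2.imread('pics/w4.png'),cv2.COLOR_BGR2HSV);m=((g[...,1]<40)&(g[...,2]>130)).astype(np.uint8);m[232:]=0
n,l,st,c=cv2.connectedComponentsWithStats(m)
for i in range(1,n):
  if st[i,4]>200: print(st[i],c[i],at('w4',*c[i],.042))
```

```text
[0.45075515 0.28239205 0.163233  ] 0.9987889788871419
[ 513  123   47   82 1491] [543.00804829 158.93226023] [0.639  0.4056 0.042 ]
[ 257  161   41   42 1299] [277.00923788 181.96689761] [0.4478 0.2832 0.042 ]
```

The small cap stands at (0.448, 0.283) with a round 41×42 px top, within 2 mm of the lens. Now to the spacer, turning the jaws to 1°.

>>> drive_tool:
  series:
    - {"dx": 0.6,"dy": -1.3,"dz": 0,"wx": 0,"wy": 0,"wz": -2.2}
    - {"dx": 1.2,"dy": -2.6,"dz": 0,"wx": 0,"wy": 0,"wz": -2.2}
    - {"dx": 1.8,"dy": -3.9,"dz": 0,"wx": 0,"wy": 0,"wz": -2.2}
    - {"dx": 1.8,"dy": -3.9,"dz": 0,"wx": 0,"wy": 0,"wz": -2.2}
    - {"dx": 1.8,"dy": -3.9,"dz": 0,"wx": 0,"wy": 0,"wz": -2.2}
    - {"dx": 1.8,"dy": -3.9,"dz": 0,"wx": 0,"wy": 0,"wz": -2.2}
    - {"dx": 1.8,"dy": -3.9,"dz": 0,"wx": 0,"wy": 0,"wz": -2.2}
    - {"dx": 1.8,"dy": -3.9,"dz": 0,"wx": 0,"wy": 0,"wz": -2.2}
    - {"dx": 1.8,"dy": -3.9,"dz": 0,"wx": 0,"wy": 0,"wz": -2.2}
    - {"dx": 1.8,"dy": -3.9,"dz": 0,"wx": 0,"wy": 0,"wz": -2.2}
    - {"dx": 1.4,"dy": -2.8,"dz": 0,"wx": 0,"wy": 0,"wz": -2.2}
    - {"dx": 0.6,"dy": -1.5,"dz": 0,"wx": 0,"wy": 0,"wz": -2.4}

```text
t: 13.35
eef_pos: [0.6308, -0.116, 0.1567]
ee_rot: [[-0.011, 1.0, -0.003], [1.0, 0.011, 0.0], [0.0, -0.003, -1.0]]
force: [-0.0, 0.3, -0.2]
finger_gap: 1.002
grasp_force: 0.0
```

>>> drive_tool:
  series:
    - {"dx": 0,"dy": 0,"dz": 0,"wx": 0,"wy": 0,"wz": 0}
    - {"dx": 0,"dy": 0,"dz": 0,"wx": 0,"wy": 0,"wz": 0}
    - {"dx": 0,"dy": 0,"dz": 0,"wx": 0,"wy": 0,"wz": 0}

```text
t: 13.65
eef_pos: [0.6297, -0.1104, 0.1585]
ee_rot: [[-0.019, 1.0, -0.002], [1.0, 0.019, 0.001], [0.001, -0.002, -1.0]]
force: [-1.0, 0.6, 0.7]
finger_gap: 0.998
grasp_force: 0.0
```

Run:
```python
from h import *
print(state()['eef_pos']);snap('wrist','w5')
a=cv2.imread('pics/w5.png')[100:250,200:360];a=cv2.convertScaleAbs(a,alpha=1.3,beta=-90); cv2.imwrite('pics/c6.png',cv2.resize(a,None,fx=4,fy=4,interpolation=2))
```

```text
[ 0.62974157 -0.11039454  0.15850751]
```

View pics/c6.png

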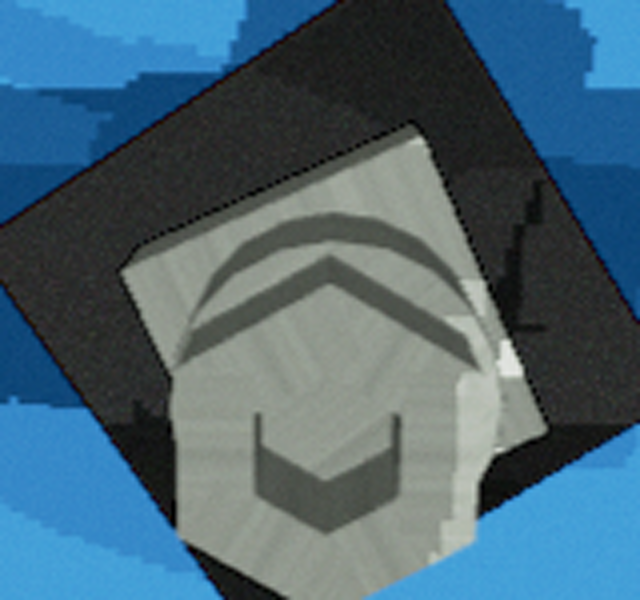

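The spacer's flats run vertical in the image (crop x 180 and 478), so the jaws are well aligned. Its centre is at about crop (329,446), which is px (282.2,211.5).

Run:
```python
from h import *
W=lambda x,y,z: at('w5',x/4+200,y/4+100,z)
print('hex',W(329,446,.118),[W(*p,.118) for p in((330,283),(180,365),(478,370),(478,540),(180,538))])
print('outer arc top far',W(333,214,.088)); print('outer L/R',W(175,370,.088),W(497,370,.088))
C=[W(*p,.048) for p in((122,270),(425,140),(546,432))];print('cover',C,'ctr',(C[0]+C[2])/2,[np.degrees(np.arctan2(*(C[i+1]-C[i])[1::-1])) for i in(0,1)])
```

```text
hex [ 0.6313 -0.1111  0.118 ] [array([ 0.6309, -0.0841,  0.118 ]), array([ 0.607, -0.098,  0.118]), array([ 0.6551, -0.0978,  0.118 ]), array([ 0.6565, -0.1269,  0.118 ]), array([ 0.6068, -0.1276,  0.118 ])]
outer arc top far [ 0.6314 -0.077   0.088 ]
outer L/R [ 0.6033 -0.106   0.088 ] [ 0.6619 -0.1048  0.088 ]
cover [array([ 0.5887, -0.0946,  0.048 ]), array([ 0.65 , -0.067,  0.048]), array([ 0.6779, -0.1274,  0.048 ])] ctr [ 0.6333 -0.111   0.048 ] [np.float64(24.239403438963873), np.float64(-65.20681541134276)]
```

>>> drive_tool:
  series:
    - {"dx": 0.15,"dy": -0.2,"dz": -1.5,"wx": 0,"wy": 0,"wz": 0}
    - {"dx": 0,"dy": 0,"dz": -2.5,"wx": 0,"wy": 0,"wz": 0}
    - {"dx": 0,"dy": 0,"dz": -2,"wx": 0,"wy": 0,"wz": 0}
    - {"dx": 0,"dy": 0,"dz": -1.5,"wx": 0,"wy": 0,"wz": 0}
    - {"dx": 0,"dy": 0,"dz": -0.8,"wx": 0,"wy": 0,"wz": 0}
    - {"dx": 0,"dy": 0,"dz": 0,"wx": 0,"wy": 0,"wz": 0}
    - {"dx": 0,"dy": 0,"dz": 0,"wx": 0,"wy": 0,"wz": 0}

```text
t: 14.4
eef_pos: [0.6332, -0.1143, 0.0765]
ee_rot: [[-0.018, 1.0, 0.001], [1.0, 0.018, -0.0], [-0.0, 0.001, -1.0]]
force: [-0.0, -0.7, 0.6]
finger_gap: 0.998
grasp_force: 0.0
```

>>> drive_tool:
  series:
    - {"dx": 0,"dy": 0,"dz": 0,"wx": 0,"wy": 0,"wz": 0}
    - {"dx": 0,"dy": 0,"dz": 0,"wx": 0,"wy": 0,"wz": 0}
    - {"dx": 0,"dy": 0,"dz": 0,"wx": 0,"wy": 0,"wz": 0}
    - {"dx": 0,"dy": 0,"dz": 0,"wx": 0,"wy": 0,"wz": 0}
    - {"dx": 0,"dy": 0,"dz": 0,"wx": 0,"wy": 0,"wz": 0}
    - {"dx": 0,"dy": 0,"dz": 0,"wx": 0,"wy": 0,"wz": 0}
    - {"dx": 0,"dy": 0,"dz": 0,"wx": 0,"wy": 0,"wz": 0}
    - {"dx": 0,"dy": 0,"dz": 0,"wx": 0,"wy": 0,"wz": 0}
  jaw: 0.5
  grip_force: 10

```text
t: 15.2
eef_pos: [0.6323, -0.1143, 0.0761]
ee_rot: [[-0.018, 1.0, -0.001], [1.0, 0.018, 0.0], [0.0, -0.001, -1.0]]
force: [-1.9, -0.1, 1.8]
finger_gap: 0.572
grasp_force: 10.0
```

>>> drive_tool:
  series:
    - {"dx": 0,"dy": 0,"dz": 0,"wx": 0,"wy": 0,"wz": 0}
    - {"dx": 0,"dy": 0,"dz": 0,"wx": 0,"wy": 0,"wz": 0}
    - {"dx": 0,"dy": 0,"dz": 0.5,"wx": 0,"wy": 0,"wz": 0}
    - {"dx": 0,"dy": 0,"dz": 1,"wx": 0,"wy": 0,"wz": 0}
    - {"dx": 0,"dy": 0,"dz": 2,"wx": 0,"wy": 0,"wz": 0}
    - {"dx": 0,"dy": 0,"dz": 2,"wx": 0,"wy": 0,"wz": 0}
    - {"dx": 0,"dy": 0,"dz": 0.5,"wx": 0,"wy": 0,"wz": 0}
  grip_force: 30

```text
t: 15.9
eef_pos: [0.6349, -0.1149, 0.1391]
ee_rot: [[-0.018, 1.0, 0.006], [1.0, 0.018, -0.002], [-0.002, 0.006, -1.0]]
force: [-0.1, 0.3, -1.0]
finger_gap: 0.567
grasp_force: 30.0
```

>>> drive_tool:
  series:
    - {"dx": -1,"dy": -1,"dz": 0,"wx": 0,"wy": 0,"wz": 0}
    - {"dx": -2,"dy": -1.8,"dz": 0,"wx": 0,"wy": 0,"wz": 0}
    - {"dx": -2.5,"dy": -2.2,"dz": 0,"wx": 0,"wy": 0,"wz": 0}
    - {"dx": -2.5,"dy": -2.2,"dz": 0,"wx": 0,"wy": 0,"wz": 0}
    - {"dx": -2.5,"dy": -2.2,"dz": 0,"wx": 0,"wy": 0,"wz": 0}
    - {"dx": -2.5,"dy": -2.2,"dz": 0,"wx": 0,"wy": 0,"wz": 0}
    - {"dx": -2.2,"dy": -2,"dz": 0,"wx": 0,"wy": 0,"wz": 0}
    - {"dx": -1.6,"dy": -1.6,"dz": 0,"wx": 0,"wy": 0,"wz": 0}
    - {"dx": -1,"dy": -1,"dz": 0,"wx": 0,"wy": 0,"wz": 0}
    - {"dx": 0,"dy": 0,"dz": 0,"wx": 0,"wy": 0,"wz": 0}
    - {"dx": 0,"dy": 0,"dz": 0,"wx": 0,"wy": 0,"wz": 0}
    - {"dx": 0,"dy": 0,"dz": 0,"wx": 0,"wy": 0,"wz": 0}

```text
t: 17.1
eef_pos: [0.4551, -0.2756, 0.1359]
ee_rot: [[-0.018, 1.0, 0.0], [1.0, 0.018, 0.0], [0.0, 0.0, -1.0]]
force: [0.0, -0.1, -1.6]
finger_gap: 0.57
grasp_force: 30.0
```

Run:
```python
from h import *
print(state()['eef_pos']);snap('wrist','w6');
cv2.imwrite('pics/c7.png',cv2.resize(cv2.imread('pics/w6.png')[80:330,140:420],None,fx=2.4,fy=2.4,interpolation=2))
```

```text
[ 0.45514709 -0.27558525  0.13587362]
```

View pics/c7.png

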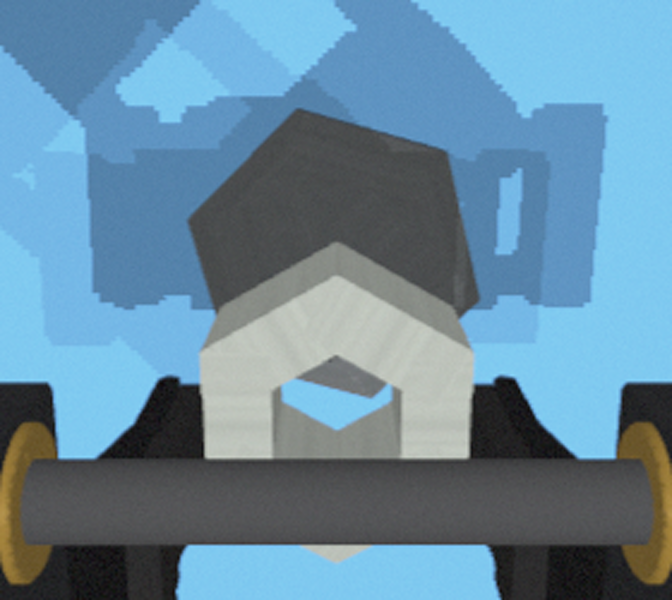

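The spacer is held level, with its far top corner at crop (337,275) and near one at (337,562). The base's corners are at (297,108), (447,152), (479,300), (188,220) and (375,398).

Run:
```python
from h import *
W=lambda x,y,z: at('w6',x/2.4+140,y/2.4+80,z)
B=[W(*p,.012) for p in((297,108),(447,152),(479,300),(375,398),(188,220))]
print(B,'c',(B[0]+B[3])/2,(B[4]+B[2])/2)
z=.1359+.042
H=[W(*p,z) for p in((337,275),(337,562),(200,352),(473,352))];print('held',H,(H[0]+H[1])/2)
print('held from side corners y', (H[2]+H[3])/2+[0,-.0145,0])
```

```text
[array([ 0.4409, -0.2258,  0.012 ]), array([ 0.4938, -0.24  ,  0.012 ]), array([ 0.5083, -0.2937,  0.012 ]), array([ 0.4712, -0.3328,  0.012 ]), array([ 0.4021, -0.266 ,  0.012 ])] c [ 0.45605 -0.2793   0.012  ] [ 0.4552  -0.27985  0.012  ]
held [array([ 0.4549, -0.2448,  0.1779]), array([ 0.456 , -0.3017,  0.1779]), array([ 0.4304, -0.2596,  0.1779]), array([ 0.4797, -0.2587,  0.1779])] [ 0.45545 -0.27325  0.1779 ]
held from side corners y [ 0.45505 -0.27365  0.1779 ]
```

>>> drive_tool:
  series:
    - {"dx": -0.05,"dy": -0.5,"dz": -1,"wx": 0,"wy": 0,"wz": 0}
    - {"dx": 0,"dy": 0,"dz": -2,"wx": 0,"wy": 0,"wz": 0}
    - {"dx": 0,"dy": 0,"dz": -3,"wx": 0,"wy": 0,"wz": 0}
    - {"dx": 0,"dy": 0,"dz": -2.5,"wx": 0,"wy": 0,"wz": 0}
    - {"dx": 0,"dy": 0,"dz": -2,"wx": 0,"wy": 0,"wz": 0}
    - {"dx": 0,"dy": 0,"dz": -1.2,"wx": 0,"wy": 0,"wz": 0}
    - {"dx": 0,"dy": 0,"dz": -0.8,"wx": 0,"wy": 0,"wz": 0}
    - {"dx": 0,"dy": 0,"dz": -0.4,"wx": 0,"wy": 0,"wz": 0}
    - {"dx": 0,"dy": 0,"dz": 0,"wx": 0,"wy": 0,"wz": 0}
    - {"dx": 0,"dy": 0,"dz": 0,"wx": 0,"wy": 0,"wz": 0}

```text
t: 18.15
eef_pos: [0.4546, -0.2817, 0.0077]
ee_rot: [[-0.018, 1.0, 0.001], [1.0, 0.018, -0.001], [-0.001, 0.001, -1.0]]
force: [0.1, 0.1, -0.9]
finger_gap: 0.568
grasp_force: 30.0
```

>>> drive_tool:
  series:
    - {"dx": 0,"dy": 0,"dz": -0.1,"wx": 0,"wy": 0,"wz": 0}
    - {"dx": 0,"dy": 0,"dz": -0.1,"wx": 0,"wy": 0,"wz": 0}
    - {"dx": 0,"dy": 0,"dz": -0.1,"wx": 0,"wy": 0,"wz": 0}
    - {"dx": 0,"dy": 0,"dz": -0.1,"wx": 0,"wy": 0,"wz": 0}
    - {"dx": 0,"dy": 0,"dz": 0,"wx": 0,"wy": 0,"wz": 0}

```text
t: 18.65
eef_pos: [0.4541, -0.2812, 0.003]
ee_rot: [[-0.018, 1.0, -0.0], [1.0, 0.018, 0.0], [0.0, -0.0, -1.0]]
force: [0.5, 0.2, -0.8]
finger_gap: 0.568
grasp_force: 30.0
```

>>> drive_tool:
  series:
    - {"dx": 0,"dy": 0,"dz": -0.1,"wx": 0,"wy": 0,"wz": 0}
    - {"dx": 0,"dy": 0,"dz": -0.1,"wx": 0,"wy": 0,"wz": 0}
    - {"dx": 0,"dy": 0,"dz": -0.1,"wx": 0,"wy": 0,"wz": 0}
    - {"dx": 0,"dy": 0,"dz": 0,"wx": 0,"wy": 0,"wz": 0}

```text
t: 19.05
eef_pos: [0.4541, -0.2813, 0.0001]
ee_rot: [[-0.018, 1.0, -0.0], [1.0, 0.018, -0.0], [-0.0, -0.0, -1.0]]
force: [-0.5, -0.2, -0.6]
finger_gap: 0.565
grasp_force: 30.0
```

>>> drive_tool:
  series:
    - {"dx": 0,"dy": 0,"dz": -0.1,"wx": 0,"wy": 0,"wz": 0}
    - {"dx": 0,"dy": 0,"dz": 0,"wx": 0,"wy": 0,"wz": 0}

```text
t: 19.25
eef_pos: [0.4541, -0.2813, 0.0001]
ee_rot: [[-0.018, 1.0, 0.0], [1.0, 0.018, -0.0], [-0.0, 0.0, -1.0]]
force: [-0.9, 0.2, 8.2]
finger_gap: 0.566
grasp_force: 30.0
```

Seated at exactly the expected height. Release and rise.

>>> drive_tool:
  series:
    - {"dx": 0,"dy": 0,"dz": 0.1,"wx": 0,"wy": 0,"wz": 0}
    - {"dx": 0,"dy": 0,"dz": 0,"wx": 0,"wy": 0,"wz": 0}
    - {"dx": 0,"dy": 0,"dz": 0,"wx": 0,"wy": 0,"wz": 0}
    - {"dx": 0,"dy": 0,"dz": 0,"wx": 0,"wy": 0,"wz": 0}
    - {"dx": 0,"dy": 0,"dz": 0,"wx": 0,"wy": 0,"wz": 0}
    - {"dx": 0,"dy": 0,"dz": 0,"wx": 0,"wy": 0,"wz": 0}
    - {"dx": 0,"dy": 0,"dz": 1,"wx": 0,"wy": 0,"wz": 0}
    - {"dx": 0,"dy": 0,"dz": 2,"wx": 0,"wy": 0,"wz": 0}
    - {"dx": 0,"dy": 0,"dz": 3,"wx": 0,"wy": 0,"wz": 0}
    - {"dx": 0,"dy": 0,"dz": 4,"wx": 0,"wy": 0,"wz": 0}
    - {"dx": 0,"dy": 0,"dz": 3,"wx": 0,"wy": 0,"wz": 0}
    - {"dx": 0,"dy": 0,"dz": 1,"wx": 0,"wy": 0,"wz": 0}
  jaw: 1.0

```text
t: 20.45
eef_pos: [0.4558, -0.2828, 0.1439]
ee_rot: [[-0.018, 1.0, 0.005], [1.0, 0.018, -0.005], [-0.005, 0.005, -1.0]]
force: [0.4, -1.0, -0.3]
finger_gap: 1.0
grasp_force: 0.0
```

```bash
cat >> h.py <<'E'
def blobs(f,z,cut=232):
    g=cv2.cvtColor(cv2.imread(f'pics/{f}.png'),cv2.COLOR_BGR2HSV);m=((g[...,1]<40)&(g[...,2]>130)).astype(np.uint8);m[cut:]=0
    n,l,st,c=cv2.connectedComponentsWithStats(m)
    for i in range(1,n):
        if st[i,4]>200: print(st[i],c[i],at(f,*c[i],z))
E
python3 - <<'E'
from h import *
print(state()['eef_pos']);snap('wrist','w7');blobs('w7',.042)
E
```

```text
[ 0.45580893 -0.28278814  0.14391276]
[501   0  54  22 608] [520.59210526   7.24671053] [ 0.6275 -0.1455  0.042 ]
[ 246  149   63   70 2620] [277.5278626  183.36145038] [ 0.4545 -0.2783  0.042 ]
```

Spacer stands at (0.4545, -0.278), 63 px ≈ 50 mm wide, about 2 mm from the post. Back to the stack for the large cap.

>>> drive_tool:
  series:
    - {"dx": 0.8,"dy": 0.8,"dz": 0,"wx": 0,"wy": 0,"wz": 2}
    - {"dx": 1.6,"dy": 1.5,"dz": 0,"wx": 0,"wy": 0,"wz": 3}
    - {"dx": 2.2,"dy": 2.1,"dz": 0,"wx": 0,"wy": 0,"wz": 3}
    - {"dx": 2.4,"dy": 2.3,"dz": 0,"wx": 0,"wy": 0,"wz": 3}
    - {"dx": 2.4,"dy": 2.3,"dz": 0,"wx": 0,"wy": 0,"wz": 3}
    - {"dx": 2.4,"dy": 2.3,"dz": 0,"wx": 0,"wy": 0,"wz": 3}
    - {"dx": 2.4,"dy": 2.3,"dz": 0,"wx": 0,"wy": 0,"wz": 3}
    - {"dx": 2.2,"dy": 2.1,"dz": 0,"wx": 0,"wy": 0,"wz": 2}
    - {"dx": 1.4,"dy": 1.45,"dz": 0,"wx": 0,"wy": 0,"wz": 2}
    - {"dx": 0,"dy": 0,"dz": 0,"wx": 0,"wy": 0,"wz": 0}
    - {"dx": 0,"dy": 0,"dz": 0,"wx": 0,"wy": 0,"wz": 0}
    - {"dx": 0,"dy": 0,"dz": 0,"wx": 0,"wy": 0,"wz": 0}

```text
t: 21.7
eef_pos: [0.6308, -0.1104, 0.1393]
ee_rot: [[-0.422, 0.907, -0.002], [0.907, 0.422, 0.0], [0.001, -0.002, -1.0]]
force: [0.8, 0.1, -0.2]
finger_gap: 0.999
grasp_force: 0.0
```

Run:
```python
from h import *
print(state()['eef_pos']);snap('wrist','w8')
a=cv2.imread('pics/w8.png')[110:260,200:360];a=cv2.convertScaleAbs(a,alpha=1.3,beta=-90); cv2.imwrite('pics/c8.png',cv2.resize(a,None,fx=4,fy=4,interpolation=2))
```

```text
[ 0.63082606 -0.11038762  0.13927926]
```

View pics/c8.png

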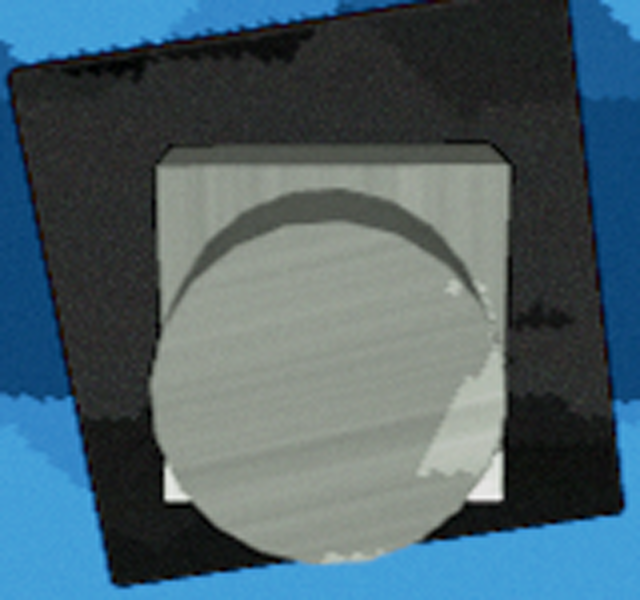

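The large cap's top circle spans crop x 152–505, y 222–562, centre (328.5,392). The cover's edges, (157,165) to (511,165) and bottom (165,500) to (503,500), are square with the jaws at this yaw. That's the last picture; from here on I use numbers only.

Run:
```python
from h import *
W=lambda x,y,z: at('w8',x/4+200,y/4+110,z)
print('outer',W(328.5,392,.088),np.linalg.norm(W(152,392,.088)-W(505,392,.088)))
C=[W(*p,.048) for p in((157,165),(511,165),(503,500),(165,500))];print('cover',np.mean(C,0),np.degrees(np.arctan2(*(C[1]-C[0])[1::-1])))
print(np.degrees(np.arctan2(.422,.907)))
```

```text
outer [ 0.6322 -0.1112  0.088 ] 0.060351801961499016
cover [ 0.633375 -0.110725  0.048   ] 25.04763705206588
24.951151625753482
```

>>> drive_tool:
  series:
    - {"dx": 0.2,"dy": -0.2,"dz": -1.5,"wx": 0,"wy": 0,"wz": 0}
    - {"dx": 0,"dy": 0,"dz": -2.5,"wx": 0,"wy": 0,"wz": 0}
    - {"dx": 0,"dy": 0,"dz": -2.5,"wx": 0,"wy": 0,"wz": 0}
    - {"dx": 0,"dy": 0,"dz": -2,"wx": 0,"wy": 0,"wz": 0}
    - {"dx": 0,"dy": 0,"dz": -1.2,"wx": 0,"wy": 0,"wz": 0}
    - {"dx": 0,"dy": 0,"dz": -0.6,"wx": 0,"wy": 0,"wz": 0}
    - {"dx": 0,"dy": 0,"dz": 0,"wx": 0,"wy": 0,"wz": 0}
    - {"dx": 0,"dy": 0,"dz": 0,"wx": 0,"wy": 0,"wz": 0}

```text
t: 22.55
eef_pos: [0.6348, -0.1122, 0.0377]
ee_rot: [[-0.423, 0.906, 0.001], [0.906, 0.423, -0.001], [-0.001, 0.001, -1.0]]
force: [-0.1, -0.5, 1.4]
finger_gap: 1.002
grasp_force: 0.0
```

>>> drive_tool:
  series:
    - {"dx": 0,"dy": 0,"dz": 0,"wx": 0,"wy": 0,"wz": 0}
    - {"dx": 0,"dy": 0,"dz": 0,"wx": 0,"wy": 0,"wz": 0}
    - {"dx": 0,"dy": 0,"dz": 0,"wx": 0,"wy": 0,"wz": 0}
    - {"dx": 0,"dy": 0,"dz": 0,"wx": 0,"wy": 0,"wz": 0}
    - {"dx": 0,"dy": 0,"dz": 0,"wx": 0,"wy": 0,"wz": 0}
    - {"dx": 0,"dy": 0,"dz": 0,"wx": 0,"wy": 0,"wz": 0}
    - {"dx": 0,"dy": 0,"dz": 0,"wx": 0,"wy": 0,"wz": 0}
  jaw: 0.62
  grip_force: 10

```text
t: 23.25
eef_pos: [0.6341, -0.1119, 0.0374]
ee_rot: [[-0.423, 0.906, -0.0], [0.906, 0.423, -0.0], [-0.0, -0.0, -1.0]]
force: [-0.9, -0.2, 4.0]
finger_gap: 0.705
grasp_force: 10.0
```

>>> drive_tool:
  series:
    - {"dx": 0,"dy": 0,"dz": 0,"wx": 0,"wy": 0,"wz": 0}
    - {"dx": 0,"dy": 0,"dz": 0,"wx": 0,"wy": 0,"wz": 0}
    - {"dx": 0,"dy": 0,"dz": 0.5,"wx": 0,"wy": 0,"wz": 0}
    - {"dx": 0,"dy": 0,"dz": 1,"wx": 0,"wy": 0,"wz": 0}
    - {"dx": 0,"dy": 0,"dz": 2,"wx": 0,"wy": 0,"wz": 0}
    - {"dx": 0,"dy": 0,"dz": 2.5,"wx": 0,"wy": 0,"wz": 0}
    - {"dx": 0,"dy": 0,"dz": 1.5,"wx": 0,"wy": 0,"wz": 0}
    - {"dx": 0,"dy": 0,"dz": 0.5,"wx": 0,"wy": 0,"wz": 0}
  grip_force: 30

```text
t: 24.05
eef_pos: [0.6356, -0.1122, 0.1193]
ee_rot: [[-0.423, 0.906, 0.004], [0.906, 0.423, -0.001], [-0.003, 0.003, -1.0]]
force: [-0.2, 0.2, -1.7]
finger_gap: 0.698
grasp_force: 30.0
```

>>> drive_tool:
  series:
    - {"dx": -0.6,"dy": 1.3,"dz": 0,"wx": 0,"wy": 0,"wz": 0}
    - {"dx": -1.2,"dy": 2.6,"dz": 0,"wx": 0,"wy": 0,"wz": 0}
    - {"dx": -1.8,"dy": 3.9,"dz": 0,"wx": 0,"wy": 0,"wz": 0}
    - {"dx": -1.8,"dy": 3.9,"dz": 0,"wx": 0,"wy": 0,"wz": 0}
    - {"dx": -1.8,"dy": 3.9,"dz": 0,"wx": 0,"wy": 0,"wz": 0}
    - {"dx": -1.9,"dy": 3.9,"dz": 0,"wx": 0,"wy": 0,"wz": 0}
    - {"dx": -1.9,"dy": 3.9,"dz": 0,"wx": 0,"wy": 0,"wz": 0}
    - {"dx": -1.9,"dy": 3.9,"dz": 0,"wx": 0,"wy": 0,"wz": 0}
    - {"dx": -1.9,"dy": 3.9,"dz": 0,"wx": 0,"wy": 0,"wz": 0}
    - {"dx": -1.9,"dy": 3.9,"dz": 0,"wx": 0,"wy": 0,"wz": 0}
    - {"dx": -1.2,"dy": 2.8,"dz": 0,"wx": 0,"wy": 0,"wz": 0}
    - {"dx": -0.6,"dy": 1.4,"dz": 0,"wx": 0,"wy": 0,"wz": 0}

```text
t: 25.25
eef_pos: [0.4455, 0.2832, 0.116]
ee_rot: [[-0.426, 0.905, -0.004], [0.905, 0.426, -0.001], [0.001, -0.004, -1.0]]
force: [0.1, 0.6, -0.7]
finger_gap: 0.696
grasp_force: 30.0
```

>>> drive_tool:
  series:
    - {"dx": 0,"dy": 0,"dz": 0,"wx": 0,"wy": 0,"wz": 0}
    - {"dx": 0,"dy": 0,"dz": 0,"wx": 0,"wy": 0,"wz": 0}
    - {"dx": 0,"dy": 0,"dz": 0,"wx": 0,"wy": 0,"wz": 0}

```text
t: 25.55
eef_pos: [0.4498, 0.2799, 0.1168]
ee_rot: [[-0.421, 0.907, -0.0], [0.907, 0.421, -0.001], [-0.0, -0.0, -1.0]]
force: [-0.2, -1.3, -1.7]
finger_gap: 0.702
grasp_force: 30.0
```

Run:
```python
from h import *
p=state()['eef_pos'];print(p);snap('wrist','w9');blobs('w9',p[2]+.0506,245)
g=cv2.imread('pics/w9.png')[:,280].mean(1);print(np.where(np.abs(np.diff(g))>15)[0])
im=cv2.cvtColor(cv2.imread('pics/w9.png'),cv2.COLOR_BGR2HSV)
print([tuple(map(int,im[r,280])) for r in range(120,260,6)])
```

```text
[0.44977013 0.27993604 0.11682062]
[ 212  164  136   81 6899] [279.77967821 214.2442383 ] [0.4388 0.3022 0.1674]
[ 84 124 125 163 169 170 179 180 198 199 270 271 306 340 341 355]
[(104, 129, 168), (101, 67, 80), (102, 15, 84), (105, 7, 75), (110, 10, 80), (90, 13, 77), (108, 16, 78), (103, 22, 80), (49, 14, 144), (47, 12, 197), (47, 11, 156), (49, 15, 140), (50, 11, 142), (43, 13, 140), (50, 12, 196), (45, 10, 201), (56, 9, 195), (56, 10, 195), (45, 11, 194), (57, 12, 199), (60, 8, 195), (56, 9, 197), (53, 11, 191), (55, 8, 188)]
```

Run:
```python
from h import *
d=np.load('pics/w9.npz');p=state()['eef_pos'];tx=np.array([-.421,.907,0])
z=.1168+.0506
print(p,'outer ctr',at('w9',280,198.5,z)-tx*.031,'base ctr',at('w9',280,124.5,.012)-tx*.048,'inner ctr',at('w9',280,163.7,.042)-tx*.018,at('w9',280,169.7,.042)-tx*.018)
g=cv2.imread('pics/w9.png').mean(2).astype(int)
for r in(150,232):print(r,np.where(np.abs(np.diff(g[r,180:380]))>18)[0]+180)
```

```text
[0.44986717 0.27988498 0.11688622] outer ctr [0.449151 0.280083 0.1674  ] base ctr [0.447808 0.282964 0.012   ] inner ctr [0.446278 0.286374 0.042   ] [0.448078 0.282474 0.042   ]
150 [230 325]
232 [216 218]
```

>>> drive_tool:
  series:
    - {"dx": -0.15,"dy": 0.25,"dz": -1,"wx": 0,"wy": 0,"wz": 0}
    - {"dx": 0,"dy": 0,"dz": -2,"wx": 0,"wy": 0,"wz": 0}
    - {"dx": 0,"dy": 0,"dz": -2,"wx": 0,"wy": 0,"wz": 0}
    - {"dx": 0,"dy": 0,"dz": -2,"wx": 0,"wy": 0,"wz": 0}
    - {"dx": 0,"dy": 0,"dz": -1.5,"wx": 0,"wy": 0,"wz": 0}
    - {"dx": 0,"dy": 0,"dz": -1,"wx": 0,"wy": 0,"wz": 0}
    - {"dx": 0,"dy": 0,"dz": -0.8,"wx": 0,"wy": 0,"wz": 0}
    - {"dx": 0,"dy": 0,"dz": -0.5,"wx": 0,"wy": 0,"wz": 0}
    - {"dx": 0,"dy": 0,"dz": 0,"wx": 0,"wy": 0,"wz": 0}
    - {"dx": 0,"dy": 0,"dz": 0,"wx": 0,"wy": 0,"wz": 0}

```text
t: 26.6
eef_pos: [0.448, 0.2838, 0.0094]
ee_rot: [[-0.423, 0.906, 0.001], [0.906, 0.423, 0.0], [-0.0, 0.001, -1.0]]
force: [0.2, -0.5, -1.7]
finger_gap: 0.701
grasp_force: 30.0
```

>>> drive_tool:
  series:
    - {"dx": 0,"dy": 0,"dz": -0.1,"wx": 0,"wy": 0,"wz": 0}
    - {"dx": 0,"dy": 0,"dz": -0.1,"wx": 0,"wy": 0,"wz": 0}
    - {"dx": 0,"dy": 0,"dz": -0.1,"wx": 0,"wy": 0,"wz": 0}
    - {"dx": 0,"dy": 0,"dz": -0.1,"wx": 0,"wy": 0,"wz": 0}
    - {"dx": 0,"dy": 0,"dz": 0,"wx": 0,"wy": 0,"wz": 0}

```text
t: 27.1
eef_pos: [0.4475, 0.2837, 0.005]
ee_rot: [[-0.423, 0.906, -0.0], [0.906, 0.423, -0.0], [-0.0, -0.0, -1.0]]
force: [-0.0, -0.4, -1.9]
finger_gap: 0.701
grasp_force: 30.0
```

>>> drive_tool:
  series:
    - {"dx": 0,"dy": 0,"dz": -0.1,"wx": 0,"wy": 0,"wz": 0}
    - {"dx": 0,"dy": 0,"dz": -0.1,"wx": 0,"wy": 0,"wz": 0}
    - {"dx": 0,"dy": 0,"dz": -0.1,"wx": 0,"wy": 0,"wz": 0}
    - {"dx": 0,"dy": 0,"dz": 0,"wx": 0,"wy": 0,"wz": 0}

```text
t: 27.5
eef_pos: [0.4475, 0.2836, 0.0019]
ee_rot: [[-0.423, 0.906, -0.0], [0.906, 0.423, -0.0], [0.0, -0.0, -1.0]]
force: [-0.8, -0.4, -2.2]
finger_gap: 0.702
grasp_force: 30.0
```

>>> drive_tool:
  series:
    - {"dx": 0,"dy": 0,"dz": -0.1,"wx": 0,"wy": 0,"wz": 0}
    - {"dx": 0,"dy": 0,"dz": 0,"wx": 0,"wy": 0,"wz": 0}

```text
t: 27.7
eef_pos: [0.4477, 0.2837, 0.0014]
ee_rot: [[-0.423, 0.906, 0.0], [0.906, 0.423, 0.0], [-0.0, 0.0, -1.0]]
force: [0.2, -1.3, 2.8]
finger_gap: 0.699
grasp_force: 30.0
```

Contact at the expected height. Release and rise.

>>> drive_tool:
  series:
    - {"dx": 0,"dy": 0,"dz": 0,"wx": 0,"wy": 0,"wz": 0}
    - {"dx": 0,"dy": 0,"dz": 0,"wx": 0,"wy": 0,"wz": 0}
    - {"dx": 0,"dy": 0,"dz": 0,"wx": 0,"wy": 0,"wz": 0}
    - {"dx": 0,"dy": 0,"dz": 0,"wx": 0,"wy": 0,"wz": 0}
    - {"dx": 0,"dy": 0,"dz": 0,"wx": 0,"wy": 0,"wz": 0}
    - {"dx": 0,"dy": 0,"dz": 0,"wx": 0,"wy": 0,"wz": 0}
    - {"dx": 0,"dy": 0,"dz": 0.5,"wx": 0,"wy": 0,"wz": 0}
    - {"dx": 0,"dy": 0,"dz": 1.5,"wx": 0,"wy": 0,"wz": 0}
    - {"dx": 0,"dy": 0,"dz": 3,"wx": 0,"wy": 0,"wz": 0}
    - {"dx": 0,"dy": 0,"dz": 4,"wx": 0,"wy": 0,"wz": 0}
    - {"dx": 0,"dy": 0,"dz": 3,"wx": 0,"wy": 0,"wz": 0}
    - {"dx": 0,"dy": 0,"dz": 1.5,"wx": 0,"wy": 0,"wz": 0}
  jaw: 1.0

```text
t: 28.9
eef_pos: [0.4491, 0.2843, 0.1393]
ee_rot: [[-0.423, 0.906, 0.005], [0.906, 0.423, 0.002], [-0.0, 0.005, -1.0]]
force: [-0.4, 0.3, -0.1]
finger_gap: 0.998
grasp_force: 0.0
```

Run:
```python
from h import *
print(state()['eef_pos']);snap('wrist','wa');blobs('wa',.052)
```

```text
[0.4490726  0.28430705 0.13932169]
[530 135  30  30 523] [545.89483748 150.0917782 ] [0.6167 0.3997 0.052 ]
[ 238  153   79   78 4772] [277.26739313 191.62531433] [0.4465 0.2849 0.052 ]
```

The large cap stands at (0.4465, 0.285), 79×78 px and round, so level. Now the square cover.

>>> drive_tool:
  series:
    - {"dx": 0.6,"dy": -1.3,"dz": 0,"wx": 0,"wy": 0,"wz": 0}
    - {"dx": 1.2,"dy": -2.7,"dz": 0,"wx": 0,"wy": 0,"wz": 0}
    - {"dx": 1.8,"dy": -3.9,"dz": 0,"wx": 0,"wy": 0,"wz": 0}
    - {"dx": 1.9,"dy": -3.9,"dz": 0,"wx": 0,"wy": 0,"wz": 0}
    - {"dx": 1.9,"dy": -3.9,"dz": 0,"wx": 0,"wy": 0,"wz": 0}
    - {"dx": 1.9,"dy": -3.9,"dz": 0,"wx": 0,"wy": 0,"wz": 0}
    - {"dx": 1.9,"dy": -3.9,"dz": 0,"wx": 0,"wy": 0,"wz": 0}
    - {"dx": 1.9,"dy": -3.9,"dz": 0,"wx": 0,"wy": 0,"wz": 0}
    - {"dx": 1.9,"dy": -3.9,"dz": 0,"wx": 0,"wy": 0,"wz": 0}
    - {"dx": 1.8,"dy": -3.9,"dz": 0,"wx": 0,"wy": 0,"wz": 0}
    - {"dx": 1.2,"dy": -2.9,"dz": 0,"wx": 0,"wy": 0,"wz": 0}
    - {"dx": 0.6,"dy": -1.4,"dz": 0,"wx": 0,"wy": 0,"wz": 0}

```text
t: 30.15
eef_pos: [0.6334, -0.1153, 0.134]
ee_rot: [[-0.42, 0.908, -0.002], [0.908, 0.42, -0.0], [0.001, -0.002, -1.0]]
force: [0.2, 0.6, 0.5]
finger_gap: 0.999
grasp_force: 0.0
```

>>> drive_tool:
  series:
    - {"dx": 0,"dy": 0,"dz": -2,"wx": 0,"wy": 0,"wz": 0}
    - {"dx": 0,"dy": 0,"dz": -2,"wx": 0,"wy": 0,"wz": 0}
    - {"dx": 0,"dy": 0,"dz": 0,"wx": 0,"wy": 0,"wz": 0}
    - {"dx": 0,"dy": 0,"dz": 0,"wx": 0,"wy": 0,"wz": 0}

```text
t: 30.55
eef_pos: [0.6325, -0.1107, 0.0951]
ee_rot: [[-0.423, 0.906, -0.003], [0.906, 0.423, 0.001], [0.002, -0.002, -1.0]]
force: [0.4, 0.5, 0.1]
finger_gap: 0.999
grasp_force: 0.0
```

```bash
cat >> h.py <<'E'
def square(f,z):
    g=cv2.cvtColor(cv2.imread(f'pics/{f}.png'),cv2.COLOR_BGR2HSV);m=((g[...,1]<40)&(g[...,2]>115)).astype(np.uint8);m[250:]=0
    c=max((c for c in cv2.findContours(m,0,2)[0] if 150<cv2.moments(c)['m10']/(cv2.moments(c)['m00']+1e-9)<400),key=cv2.contourArea)
    a=cv2.approxPolyDP(c,6,True)[:,0];W=np.array([at(f,*q,z) for q in a]);print(a.tolist(),W[:,:2].tolist(),'ctr',W.mean(0))
    for i in range(len(W)):
        d=W[i]-W[i-1];print(round(float(np.linalg.norm(d)),4),round(float(np.degrees(np.arctan2(d[1],d[0]))%90),1))
E
python3 - <<'E'
from h import *
print(state()['eef_pos']);snap('wrist','wb');square('wb',.048)
E
```

```text
[ 0.63245789 -0.11068194  0.09506794]
[[229, 158], [232, 249], [330, 249], [327, 152]] [[0.5877, -0.0945], [0.6144, -0.1518], [0.6758, -0.123], [0.6436, -0.064]] ctr [ 0.630375 -0.108325  0.048   ]
0.0637 28.6
0.0632 25.0
0.0678 25.1
0.0672 28.6
```

>>> drive_tool:
  series:
    - {"dx": 0.1,"dy": -0.1,"dz": -1,"wx": 0,"wy": 0,"wz": 0}
    - {"dx": 0,"dy": 0,"dz": -2,"wx": 0,"wy": 0,"wz": 0}
    - {"dx": 0,"dy": 0,"dz": -2,"wx": 0,"wy": 0,"wz": 0}
    - {"dx": 0,"dy": 0,"dz": -2,"wx": 0,"wy": 0,"wz": 0}
    - {"dx": 0,"dy": 0,"dz": -1.5,"wx": 0,"wy": 0,"wz": 0}
    - {"dx": 0,"dy": 0,"dz": -1,"wx": 0,"wy": 0,"wz": 0}
    - {"dx": 0,"dy": 0,"dz": 0,"wx": 0,"wy": 0,"wz": 0}
    - {"dx": 0,"dy": 0,"dz": 0,"wx": 0,"wy": 0,"wz": 0}

```text
t: 31.4
eef_pos: [0.6351, -0.1124, 0.0014]
ee_rot: [[-0.423, 0.906, 0.001], [0.906, 0.423, -0.0], [-0.001, 0.001, -1.0]]
force: [0.7, 0.8, 0.3]
finger_gap: 1.002
grasp_force: 0.0
```

>>> drive_tool:
  series:
    - {"dx": 0,"dy": 0,"dz": 0,"wx": 0,"wy": 0,"wz": 0}
    - {"dx": 0,"dy": 0,"dz": 0,"wx": 0,"wy": 0,"wz": 0}
    - {"dx": 0,"dy": 0,"dz": 0,"wx": 0,"wy": 0,"wz": 0}
    - {"dx": 0,"dy": 0,"dz": 0,"wx": 0,"wy": 0,"wz": 0}
    - {"dx": 0,"dy": 0,"dz": 0,"wx": 0,"wy": 0,"wz": 0}
    - {"dx": 0,"dy": 0,"dz": 0,"wx": 0,"wy": 0,"wz": 0}
    - {"dx": 0,"dy": 0,"dz": 0,"wx": 0,"wy": 0,"wz": 0}
  jaw: 0.68
  grip_force: 10

```text
t: 32.1
eef_pos: [0.6349, -0.1125, 0.0017]
ee_rot: [[-0.423, 0.906, 0.001], [0.906, 0.423, -0.0], [-0.001, 0.0, -1.0]]
force: [-1.4, -0.8, 6.0]
finger_gap: 0.779
grasp_force: 10.0
```

>>> drive_tool:
  series:
    - {"dx": 0,"dy": 0,"dz": 0,"wx": 0,"wy": 0,"wz": 0}
    - {"dx": 0,"dy": 0,"dz": 0,"wx": 0,"wy": 0,"wz": 0}
    - {"dx": 0,"dy": 0,"dz": 0.5,"wx": 0,"wy": 0,"wz": 0}
    - {"dx": 0,"dy": 0,"dz": 1,"wx": 0,"wy": 0,"wz": 0}
    - {"dx": 0,"dy": 0,"dz": 2,"wx": 0,"wy": 0,"wz": 0}
    - {"dx": 0,"dy": 0,"dz": 3,"wx": 0,"wy": 0,"wz": 0}
    - {"dx": 0,"dy": 0,"dz": 3,"wx": 0,"wy": 0,"wz": 0}
    - {"dx": 0,"dy": 0,"dz": 0.5,"wx": 0,"wy": 0,"wz": 0}
  grip_force: 30

```text
t: 32.9
eef_pos: [0.6375, -0.1132, 0.1052]
ee_rot: [[-0.423, 0.906, 0.008], [0.906, 0.423, -0.003], [-0.006, 0.006, -1.0]]
force: [0.8, 0.1, -1.5]
finger_gap: 0.778
grasp_force: 30.0
```

>>> drive_tool:
  series:
    - {"dx": 0,"dy": 1,"dz": 0,"wx": 0,"wy": 0,"wz": 2}
    - {"dx": 0,"dy": 2,"dz": 0,"wx": 0,"wy": 0,"wz": 3.5}
    - {"dx": 0,"dy": 3,"dz": 0,"wx": 0,"wy": 0,"wz": 4.5}
    - {"dx": 0,"dy": 3,"dz": 0,"wx": 0,"wy": 0,"wz": 5}
    - {"dx": 0,"dy": 3,"dz": 0,"wx": 0,"wy": 0,"wz": 5}
    - {"dx": 0,"dy": 3,"dz": 0,"wx": 0,"wy": 0,"wz": 5}
    - {"dx": -0.2,"dy": 3,"dz": 0,"wx": 0,"wy": 0,"wz": 4.5}
    - {"dx": 0,"dy": 2.5,"dz": 0,"wx": 0,"wy": 0,"wz": 4}
    - {"dx": 0,"dy": 1.6,"dz": 0,"wx": 0,"wy": 0,"wz": 2.5}
    - {"dx": 0,"dy": 0.8,"dz": 0,"wx": 0,"wy": 0,"wz": 1.5}
    - {"dx": 0,"dy": 0,"dz": 0,"wx": 0,"wy": 0,"wz": 0}
    - {"dx": 0,"dy": 0,"dz": 0,"wx": 0,"wy": 0,"wz": 0}

```text
t: 34.1
eef_pos: [0.6325, 0.1159, 0.1006]
ee_rot: [[-0.887, 0.462, -0.001], [0.462, 0.887, -0.001], [0.0, -0.001, -1.0]]
force: [1.4, -0.5, -2.0]
finger_gap: 0.776
grasp_force: 30.0
```

Run:
```python
from h import *
s=state();p=s['eef_pos'];print(p,np.degrees(np.arctan2(s['ee_rot'][1][1],s['ee_rot'][0][1])));snap('wrist','wc')
im=cv2.imread('pics/wc.png');g=cv2.cvtColor(im,cv2.COLOR_BGR2HSV)
m=((g[...,2]<110)&(g[...,1]<60)).astype(np.uint8)*255;m[238:]=0
for c in cv2.findContours(m,0,2)[0]:
  if cv2.contourArea(c)>800:
    a=cv2.approxPolyDP(c,4,True)[:,0]
    print('dark',a.tolist(),[at('wc',*q,.012)[:2].tolist() for q in a])
m=((g[...,0]<20)&(g[...,1]>100)&(g[...,2]>90)).astype(np.uint8)*255;m[238:]=0
for c in cv2.findContours(m,0,2)[0]:
  if cv2.contourArea(c)>40: print('orange',cv2.approxPolyDP(c,2,True)[:,0].tolist())
z=p[2]+.0103+.036
m=((g[...,1]<40)&(g[...,2]>115)).astype(np.uint8);m[260:]=0
for c in cv2.findContours(m,0,2)[0]:
  if cv2.contourArea(c)>400:
    a=cv2.approxPolyDP(c,3,True)[:,0];print('light',a.tolist(),[at('wc',*q,z)[:2].tolist() for q in a])
```

```text
[0.6324977  0.11587479 0.10059744] 62.464385035809805
dark [[213, 131], [215, 169], [343, 168], [342, 130]] [[0.5659, 0.0928], [0.5915, 0.0798], [0.6359, 0.167], [0.6097, 0.1784]]
light [[197, 185], [202, 259], [358, 259], [361, 183], [346, 169], [214, 169]] [[0.5839, 0.1016], [0.613, 0.0868], [0.644, 0.1465], [0.6141, 0.1615], [0.606, 0.1585], [0.5813, 0.1111]]
```

The base's far edge runs at 62.9° and the jaws are at 62.5°. The cover needs about +2.5 mm x and -2 mm y. Lowering.

>>> drive_tool:
  series:
    - {"dx": 0.25,"dy": -0.2,"dz": -1,"wx": 0,"wy": 0,"wz": 0}
    - {"dx": 0,"dy": 0,"dz": -2,"wx": 0,"wy": 0,"wz": 0}
    - {"dx": 0,"dy": 0,"dz": -2,"wx": 0,"wy": 0,"wz": 0}
    - {"dx": 0,"dy": 0,"dz": -1.5,"wx": 0,"wy": 0,"wz": 0}
    - {"dx": 0,"dy": 0,"dz": -1,"wx": 0,"wy": 0,"wz": 0}
    - {"dx": 0,"dy": 0,"dz": -0.8,"wx": 0,"wy": 0,"wz": 0}
    - {"dx": 0,"dy": 0,"dz": -0.6,"wx": 0,"wy": 0,"wz": 0}
    - {"dx": 0,"dy": 0,"dz": -0.3,"wx": 0,"wy": 0,"wz": 0}
    - {"dx": 0,"dy": 0,"dz": 0,"wx": 0,"wy": 0,"wz": 0}
    - {"dx": 0,"dy": 0,"dz": 0,"wx": 0,"wy": 0,"wz": 0}

```text
t: 35.15
eef_pos: [0.6356, 0.1148, 0.0096]
ee_rot: [[-0.887, 0.462, 0.001], [0.462, 0.887, -0.0], [-0.001, 0.0, -1.0]]
force: [-0.2, 0.5, -0.8]
finger_gap: 0.777
grasp_force: 30.0
```

>>> drive_tool:
  series:
    - {"dx": 0,"dy": 0,"dz": -0.1,"wx": 0,"wy": 0,"wz": 0}
    - {"dx": 0,"dy": 0,"dz": -0.1,"wx": 0,"wy": 0,"wz": 0}
    - {"dx": 0,"dy": 0,"dz": -0.1,"wx": 0,"wy": 0,"wz": 0}
    - {"dx": 0,"dy": 0,"dz": -0.1,"wx": 0,"wy": 0,"wz": 0}
    - {"dx": 0,"dy": 0,"dz": 0,"wx": 0,"wy": 0,"wz": 0}

```text
t: 35.65
eef_pos: [0.635, 0.1147, 0.0049]
ee_rot: [[-0.887, 0.462, -0.0], [0.462, 0.887, -0.0], [0.0, -0.0, -1.0]]
force: [-0.6, 0.4, -1.2]
finger_gap: 0.778
grasp_force: 30.0
```

>>> drive_tool:
  series:
    - {"dx": 0,"dy": 0,"dz": -0.1,"wx": 0,"wy": 0,"wz": 0}
    - {"dx": 0,"dy": 0,"dz": -0.1,"wx": 0,"wy": 0,"wz": 0}
    - {"dx": 0,"dy": 0,"dz": -0.1,"wx": 0,"wy": 0,"wz": 0}
    - {"dx": 0,"dy": 0,"dz": 0,"wx": 0,"wy": 0,"wz": 0}

```text
t: 36.05
eef_pos: [0.635, 0.1147, 0.0018]
ee_rot: [[-0.887, 0.462, -0.0], [0.462, 0.887, -0.0], [0.0, -0.0, -1.0]]
force: [0.0, 0.3, -1.5]
finger_gap: 0.774
grasp_force: 30.0
```

>>> drive_tool:
  series:
    - {"dx": 0,"dy": 0,"dz": -0.1,"wx": 0,"wy": 0,"wz": 0}
    - {"dx": 0,"dy": 0,"dz": 0,"wx": 0,"wy": 0,"wz": 0}

```text
t: 36.25
eef_pos: [0.6351, 0.1147, 0.0017]
ee_rot: [[-0.887, 0.462, -0.0], [0.462, 0.887, -0.0], [-0.0, -0.0, -1.0]]
force: [-1.7, -1.1, 3.3]
finger_gap: 0.781
grasp_force: 30.0
```

Seated at the expected height. Release, rise and check all four.

>>> drive_tool:
  series:
    - {"dx": 0,"dy": 0,"dz": 0,"wx": 0,"wy": 0,"wz": 0}
    - {"dx": 0,"dy": 0,"dz": 0,"wx": 0,"wy": 0,"wz": 0}
    - {"dx": 0,"dy": 0,"dz": 0,"wx": 0,"wy": 0,"wz": 0}
    - {"dx": 0,"dy": 0,"dz": 0,"wx": 0,"wy": 0,"wz": 0}
    - {"dx": 0,"dy": 0,"dz": 0,"wx": 0,"wy": 0,"wz": 0}
    - {"dx": 0,"dy": 0,"dz": 0.5,"wx": 0,"wy": 0,"wz": 0}
    - {"dx": 0,"dy": 0,"dz": 1.5,"wx": 0,"wy": 0,"wz": 0}
    - {"dx": 0,"dy": 0,"dz": 3,"wx": 0,"wy": 0,"wz": 0}
    - {"dx": 0,"dy": 0,"dz": 4,"wx": 0,"wy": 0,"wz": 0}
    - {"dx": 0,"dy": 0,"dz": 4,"wx": 0,"wy": 0,"wz": 0}
    - {"dx": 0,"dy": 0,"dz": 2,"wx": 0,"wy": 0,"wz": 0}
    - {"dx": 0,"dy": 0,"dz": 0,"wx": 0,"wy": 0,"wz": 0}
  jaw: 1.0

```text
t: 37.45
eef_pos: [0.6384, 0.1148, 0.1568]
ee_rot: [[-0.887, 0.462, 0.01], [0.462, 0.887, 0.0], [-0.009, 0.005, -1.0]]
force: [0.1, -0.4, 0.0]
finger_gap: 1.0
grasp_force: 0.0
```

>>> drive_tool:
  series:
    - {"dx": 0,"dy": 0,"dz": 0,"wx": 0,"wy": 0,"wz": 0}
    - {"dx": 0,"dy": 0,"dz": 0,"wx": 0,"wy": 0,"wz": 0}

```text
t: 37.65
eef_pos: [0.6339, 0.1147, 0.15]
ee_rot: [[-0.887, 0.462, -0.003], [0.462, 0.887, -0.0], [0.002, -0.001, -1.0]]
force: [-0.3, -0.1, -0.6]
finger_gap: 0.998
grasp_force: 0.0
```

Run:
```python
from h import *
s=state();print(s['eef_pos'],s['force']);snap('wrist','wd');square('wd',.048)
g=cv2.cvtColor(cv2.imread('pics/wd.png'),cv2.COLOR_BGR2HSV);m=((g[...,2]<110)&(g[...,1]<60)).astype(np.uint8)*255;m[238:]=0
for c in cv2.findContours(m,0,2)[0]:
  if cv2.contourArea(c)>800:
    a=cv2.approxPolyDP(c,4,True)[:,0];print('dark',a.tolist(),[at('wd',*q,.012)[:2].tolist() for q in a])
for f,z in(('scene',.0),('side',.0)):
  snap(f,f+'9')
  d=cv2.absdiff(cv2.imread(f'pics/{f}0.png'),cv2.imread(f'pics/{f}9.png')).max(2)
  for n,q in(('jar',(.4245,-.011,.03)),):
    u,v=proj(f+'9',q).astype(int);print(f,n,u,v,'diff',d[v-6:v+7,u-6:u+7].mean())
  r=(slice(255,300),slice(380,420)) if f=='scene' else (slice(128,155),slice(278,332));print('wrench diff',d[r].mean())
```

```text
[0.63387069 0.1146781  0.14995835] [-0.33032523 -0.10994504 -0.60336392]
[[238, 146], [240, 228], [322, 227], [323, 146]] [[0.5861, 0.1007], [0.6464, 0.0691], [0.6771, 0.1302], [0.617, 0.1602]] ctr [0.63165 0.11505 0.048  ]
0.067 62.6
0.0681 62.3
0.0684 63.3
0.0672 63.5
dark [[26, 237], [114, 237], [46, 204], [38, 207]] [[0.5703, -0.1233], [0.6085, -0.0497], [0.5528, -0.0872], [0.5517, -0.0955]]
dark [[224, 124], [227, 230], [331, 231], [336, 126]] [[0.5655, 0.0938], [0.6514, 0.0481], [0.6972, 0.1341], [0.612, 0.1795]]
scene jar 273 184 diff 6.78698224852071
wrench diff 6.806111111111111
side jar 215 245 diff 8.337278106508876
wrench diff 77.90809327846365
```

The cover is centred on its base within about 2 mm and square within 1°. The jar and wrench haven't moved; the large wrench difference in the side view comes from the arm being in front, and the scene view is unchanged. Handing in.

```bash
python3 -c "
from rig import *
print(finish_job())"
```

```text
the job is handed in; nothing more can be done
None
```

I set all four parts on their bases, released and flat, and handed the job in at about 38 s; each measured within about 3 mm of its target, and no verdict was returned.

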